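# Knock a stuck brass part out of its die from below

### The arm

A 6-joint arm with a two-finger parallel gripper is mounted at the origin on a cart in front of the work surface, level with it; the furniture and walls round the work are solid. World frame = base frame: x ahead of the robot, y to its left, z up, the work surface at z = 0. Lengths are in m, angles in degrees, forces in N, time in s.
With the tool pointing down it reaches from about 0.25 to 0.725 m from the base axis. Payload 9.7 kg.
Tool frame: the origin (TCP) lies at the very end of the fingers, on their centre line; the grasp point (between the pads) lies 19 mm behind it; y points along the fingers, x is the direction in which the jaws open and shut, and the axes are right-handed (so a half turn about y gives the same grasp; the last joint's range is limited). The gripper opens to 85 mm and grips with 20 to 120 N. Pads are 22 mm wide; open, the fingers measure 114 mm over their backs; the gripper's body (76 mm by 85 mm) begins 54 mm behind the grasp point. The pads swing forward as they close: fully open they stand 13 mm farther back than shut.
Start: joints at [-72.193, 4.979, 10.078, 95.1, 0, 90], TCP at [0.168, -0.524, 0.231] pointing down, gripper open.
Joint ranges: [-179.16, 179.16], [-48.56, 103.87], [-65.8, 70.77], [-126.05, 130.52], [-82.76, 87.17], [-180, 180]. Speed limits (degrees/s): [127.2, 127.2, 147.25, 180, 180, 180].

### API

Orientations are given as [roll, pitch, yaw] about the fixed x, y, z axes, in that order (R = Rz(yaw) Ry(pitch) Rx(roll)).
In Python, from workcell import bot gives the robot as it stands.
- The arm moves only by the shell command python3 -m jog 'ROWS' [FORCE]. ROWS is JSON, a list of rows, each an object with "rotation": the turn, a rotation vector about the world's x, y, z in degrees, a list of three; "travel": the shift along the world's x, y, z in mm, a list of three; "jaw": the gripper command: -1 is shut, 1 is fully open, values between are in proportion. In form: [{"rotation": [rx, ry, rz], "travel": [x, y, z], "jaw": jaw}, ...]. A call has 1 to 8 rows; each row shifts and turns the commanded pose from where the row before left it; what a row does not reach is not made up. A row lasts 1/8 s, in which the tool goes at most 62.5 mm and 10.7 degrees, less where a joint would pass 70% of its speed; a pose out of reach is approached as far as the arm can. A call with a gripper value outside its range is refused whole. The fingers move at their own pace and stop on an object; FORCE is the grip in N (left out, the last holds). Time passes only in rows, so rows that do not move let the fingers close. It gives the time, the measured TCP pose, the force and the opening at its end, in the units of the state.
- bot.get_obs(): the state, without advancing time (a new reading comes with each control period).
- bot.camera(name): name is "side" or "top" or "wrist"; returns the picture (480x640x3 uint8, red, green, blue); there is no depth.
- bot.camera_params(name): a dict with "K" (3x3 intrinsics, pixels), "dist_coeffs" ([k1, k2, p1, p2, k3] as OpenCV has them; the pictures are not rectified), "view" (4x4, takes a point from world to camera coordinates). Camera axes: x right, y up, looking along -z (the intrinsics and any distortion apply to the point x, -y, -z); pixel columns grow to the right and rows downward; lengths in m; the calibration is good to about 2 mm. A picture is of the moment at which its call begins: read the wrist's pose just before it. camera_params takes no time and is no camera call; for the wrist camera it gives the pose at the moment of the call.
- bot.job_done(): hands the job in, once; it reports no verdict.
Trained networks look in the newest picture that a camera, given by its name, has taken for a name from the list of things; names that differ only in an ending like _2 or _b are one class to them, and where a whole thing is asked for, a point or a joint stands for the part that bears it (a point fixed in the world has none). Each returns a list of dicts, best first, with "score" (0 to 1); they miss things now and then, are a little off and sometimes report something else, mostly with a low value. They report only what shows in the picture. A call takes as long as a camera call. They do not tell look-alikes from the thing itself.
- bot.recognise(camera, thing): "xy" ([column, row] in pixels, amid what is visible of it).
- bot.trace(camera, thing): "mask" (480x640 bool, what is visible of it) and "xy" ([column, row] in pixels, amid what is visible of it).
The state is a dict: "time": time; "q": joint angles; "qd": joint speeds; "joint_efforts": joint torques, N m; "ee_pos": TCP position; "tcp_rot": TCP orientation; "wrist_force": force on the tool from outside, world axes, zero at the start; "torque": the same for the moment, N m; "opening": finger opening in m.
Only numpy, scipy, OpenCV 4.12 (cv2) and the standard library are available. Lean on these libraries where they do the work, as an engineer would, in place of code of your own. Each camera call takes 0.05 s, during which the arm holds its last target.

### The job

The brass part is stuck below the face of the blue sloping die. Take the knock-out iron, feel from underneath for the knock-out hole in the die's backing plate, push the iron's pin up through it until the part stands fully raised, then stand the iron upright on the bench again and lay the brass part flat on top of the steel bench block.

Things in the scene. Friction and masses are not known exactly. Their poses are not given: they have to be found in the camera images.
- die_stand: Fixed dark steel stand with the blue die on it; origin on the bench, x away from the robot (yaw within 0.2 rad), y left, z up. The die slopes 30 degrees about y, face towards the robot. On the bench lies its 8 mm thick foot plate, x -43 to 127, y -40 to 40 mm. Two legs square to the die carry its lower and upper ends; between them the space under the die is open at both sides (+y and -y).
- pocket (a point): Centre of the mouth of the pocket, on the die's sloping face. Axes turned with the slope: x up the slope (away from the robot), y across it, z square to the face, outwards and up, leaning 30 degrees to the robot. Blue die: x -55 to 55, y -34 to 34, z -27 to 0 mm; pocket 67 (x) x 39 mm (y).
- under (a point): Middle of the die's underside, straight below the pocket (37 mm along its -z), same axes. Steel backing plate z 0 to 10 mm, fast. Its 15 mm knock-out hole, square through, is at y = 0 but anywhere from x -12 to 12 mm, unmeasured and out of sight: feel for it. Elsewhere a pin stops at z = 0; in the hole it meets the ejector plate at z = 10 mm. Legs at x -54 to -48 and 48 to 54, full width.
- ejector (a joint): Ejector plate that forms the pocket's floor and carries the part: 0 = down, 0.016 m = fully up at its stop, sliding along the pocket's z. Stiff: about 8 N moves it, and it stays where it is left.
- part_center (a point): Centre of the loose brass part, 64 mm (x, along the slope) x 36 mm (y) x 20 mm (z, square to the face), 100 to 210 g. At first its top is 2 mm below the die's face and cannot be gripped; with the ejector fully up it stands 14 mm proud and can be gripped across its 36 mm, fingers along the pocket's z.
- iron_grip (a point): Knock-out iron, loose, 200 g, U-shaped, standing on its foot on the bench. This point is in the orange grip, 148 mm above the foot's underside; grip 30 (x) x 18 mm (y), 116 to 168 mm up: grip it across the 18 mm. z up the shank, y from shank to pin. Steel shank below 20 x 12 mm. Foot 8 mm thick: 46 mm wide (x) at y -24 to 16, then 26 mm wide to y = 64.
- iron_tip (a point): Tip of the iron's round-ended pin, 8 mm thick, which rises from the far end of the foot, parallel to the shank and 52 mm (+y) from its axis. The tip is 42 mm above the foot's underside, 34 mm above its upper face, 106 mm below iron_grip. Same axes as iron_grip.
- block_top (a point): Middle of the top face of the loose steel bench block, 63 x 63 x 20 mm, 620 g, lying flat on the bench.
- post_stand: Bystander, fixed: grey stand with a thin vertical post 0.47 m tall at its middle; keep the arm clear of it when swinging across. Also in the way: a dark wooden rack of upright steel punches, about 0.11 m tall, at x 0.38 to 0.52, y -0.08 to 0.03 m on the bench. The bench top is z = 0.
Things that resemble listed ones, but are neither listed nor needed, are in the scene too. Of the things like the part that bears part_center, leave any that is purple; of the rest the larger one is meant.

How it is judged:
By the outcome, as a careful person would: the job done as asked, in the order asked, and still so for the second after the job is handed in, with the robot touching nothing.
It also fails if it takes over 72 s, if anything falls off the work surface, if the arm or the gripper's body presses on something with over 40 N, if the wrist force passes 120 N, or if a joint passes its speed limit or range.

## Working session

There is one attempt and no reset: what is moved stays moved. The work goes in short steps, Python scripts to look and compute and a shell command to move; the robot and the scene stay as the last step left them, time stands still between calls to the robot, and variables do not carry over. Pictures are saved under pics/ and viewed, and the job is handed in when it is done.

```bash
ls; mkdir -p pics; python3 - <<'E'
from workcell import bot
import cv2,numpy as np
o=bot.get_obs()
for k,v in o.items(): print(k,np.round(v,3))
for n in ["side","top","wrist"]:
    im=bot.camera(n); cv2.imwrite(f"pics/{n}0.png",im[:,:,::-1])
    p=bot.camera_params(n); print(n,np.round(p["K"],1).tolist(),p["dist_coeffs"],np.round(p["view"],3).tolist())
E
```

```text
pics
time 0.0
q [-7.2193e+01  5.0090e+00  1.0035e+01  9.5099e+01  1.0000e-03  8.9999e+01]
qd [-0.063 -0.077 -0.014 -0.034 -0.032 -0.015]
joint_efforts [ 2.0000e-03 -5.2039e+01  4.6481e+01  1.6000e-02  0.0000e+00  0.0000e+00]
ee_pos [ 0.168 -0.523  0.231]
tcp_rot [-8.9999e+01  7.4000e-02 -7.2191e+01]
wrist_force [-0.521 -0.152 -0.166]
torque [0.01  0.055 0.024]
opening 0.085
side [[522.5, 0.0, 314.2], [0.0, 522.5, 238.3], [0.0, 0.0, 1.0]] [0.00971761 0.         0.         0.         0.        ] [[0.98, -0.2, 0.022, -0.53], [0.082, 0.498, 0.863, -0.126], [-0.184, -0.844, 0.505, -1.002], [0.0, 0.0, 0.0, 1.0]]
top [[562.5, 0.0, 311.9], [0.0, 562.5, 231.0], [0.0, 0.0, 1.0]] [0.00113755 0.         0.         0.         0.        ] [[0.016, -1.0, -0.02, -0.038], [0.993, 0.013, 0.121, -0.514], [-0.121, -0.022, 0.992, -0.999], [0.0, 0.0, 0.0, 1.0]]
wrist [[383.0, 0.0, 317.8], [0.0, 383.0, 234.2], [0.0, 0.0, 1.0]] [-0.06018038  0.          0.          0.          0.        ] [[0.306, -0.952, -0.001, -0.55], [0.908, 0.292, -0.302, 0.04], [0.288, 0.092, 0.953, -0.38], [0.0, 0.0, 0.0, 1.0]]
```

View pics/side0.png

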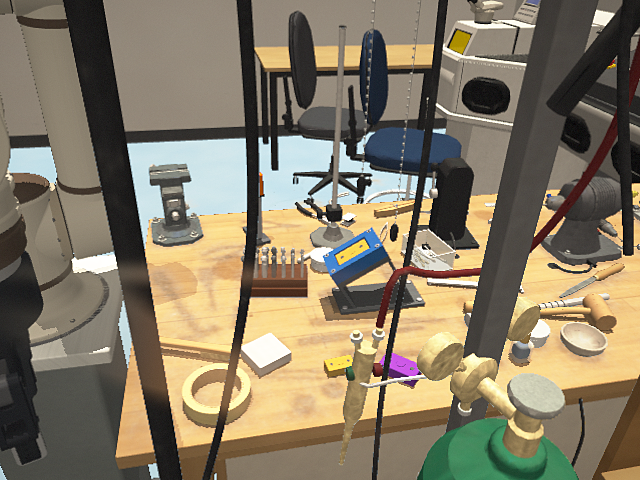

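View pics/top0.png

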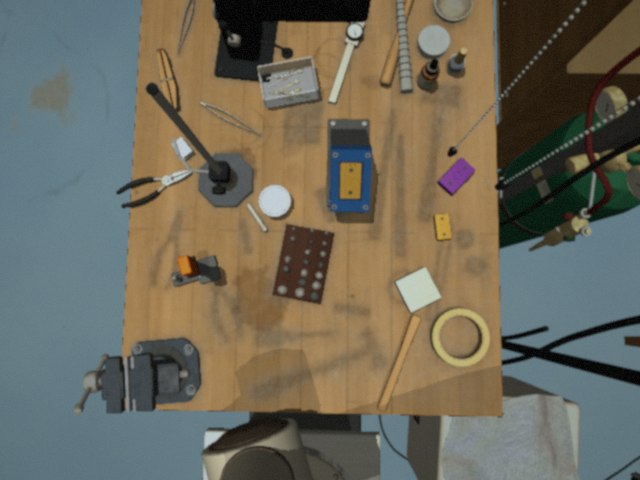

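View pics/wrist0.png

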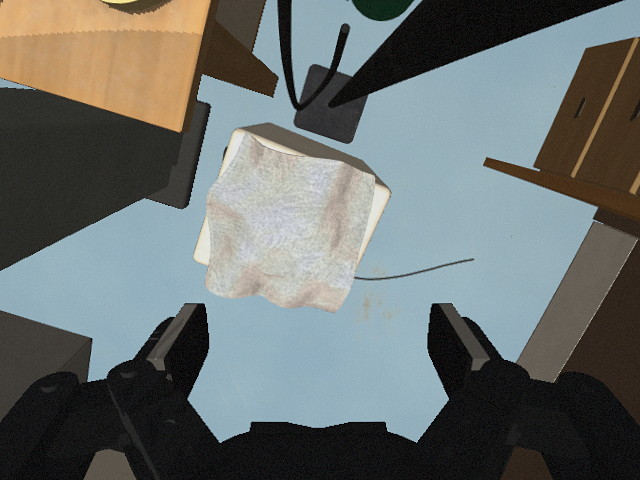

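```bash
cat > h.py <<'E'
from workcell import bot
import cv2,numpy as np
from scipy.spatial.transform import Rotation as R
def cam(n): 
    p=bot.camera_params(n); return np.array(p["K"]),np.array(p["dist_coeffs"]),np.array(p["view"])
def proj(n,P,c=None):
    K,d,V=c or cam(n); P=np.atleast_2d(P).astype(float); X=P@V[:3,:3].T+V[:3,3]; X=X*[1,-1,-1]
    return cv2.projectPoints(X,np.zeros(3),np.zeros(3),K,d)[0][:,0]
def ray(n,uv,c=None):
    K,d,V=c or cam(n); u=cv2.undistortPoints(np.array([[uv]],float),K,d)[0,0]
    D=V[:3,:3].T@np.array([u[0],-u[1],-1]); O=-V[:3,:3].T@V[:3,3]; return O,D/np.linalg.norm(D)
def atz(n,uv,z,c=None):
    O,D=ray(n,uv,c); return O+D*(z-O[2])/D[2]
def tri(rs):
    A=np.zeros((3,3));b=np.zeros(3)
    for O,D in rs: M=np.eye(3)-np.outer(D,D);A+=M;b+=M@O
    p=np.linalg.solve(A,b); return p,[np.linalg.norm(np.cross(p-O,D)) for O,D in rs]
E
python3 - <<'E'
from h import *
for n in ["top","side"]:
    bot.camera(n)
    for t in ["die_stand","pocket","part_center","iron_grip","iron_tip","block_top","post_stand","under"]:
        try: print(n,t,[(np.round(r["xy"],1).tolist(),round(r["score"],2)) for r in bot.recognise(n,t)])
        except Exception as e: print(n,t,e)
print(bot.get_obs()["time"])
im=bot.camera("top")
cv2.imwrite("pics/t_a.png",cv2.resize(im[90:330,150:400,::-1],None,fx=3,fy=3)[:600*3//3*1+120,:][:720])
E
```

```text
top die_stand [([348.6, 155.8], 0.72)]
top pocket [([345.7, 153.7], 0.81)]
top part_center [([453.8, 172.8], 0.93), ([349.5, 178.9], 0.77), ([442.6, 225.4], 0.63)]
top iron_grip []
top iron_tip [([195.3, 271.7], 0.55), ([349.7, 180.3], 0.15)]
top block_top [([418.4, 289.2], 0.94)]
top post_stand []
top under [([347.0, 156.7], 0.57)]
side die_stand [([363.9, 287.5], 0.79)]
side pocket [([359.8, 285.4], 0.88)]
side part_center [([337.7, 364.1], 0.84), ([350.5, 251.0], 0.55), ([405.0, 368.8], 0.55)]
side iron_grip [([257.6, 227.5], 0.73)]
side iron_tip [([258.1, 225.2], 0.72)]
side block_top [([266.1, 352.3], 0.62)]
side post_stand []
side under []
1.05
```

```bash
python3 - <<'E'
from h import *
t=cv2.imread("pics/top0.png"); s=cv2.imread("pics/side0.png")
cv2.imwrite("pics/a1.png",cv2.resize(t[110:230,300:400],None,fx=5,fy=5,interpolation=cv2.INTER_CUBIC))
cv2.imwrite("pics/a2.png",cv2.resize(s[215:320,315:435],None,fx=5.5,fy=5.5,interpolation=cv2.INTER_CUBIC))
cv2.imwrite("pics/a3.png",np.hstack([cv2.resize(t[240:300,160:230],None,fx=5.5,fy=5.5,interpolation=cv2.INTER_CUBIC)[:330],cv2.resize(s[165:255,230:285],None,fx=3.6667,fy=3.66667,interpolation=cv2.INTER_CUBIC)]))
print(atz("top",[418.4,289.2],.02),atz("side",[266.1,352.3],.02))
print(atz("top",[225,180],.0))
E
```

```text
[ 0.41170657 -0.2258635   0.02      ] [ 0.41183413 -0.23193809  0.02      ]
[0.61424466 0.13795853 0.        ]
```

View pics/a1.png

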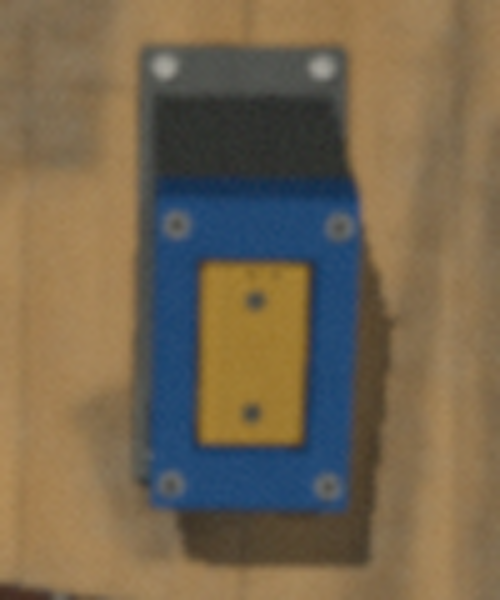

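View pics/a2.png

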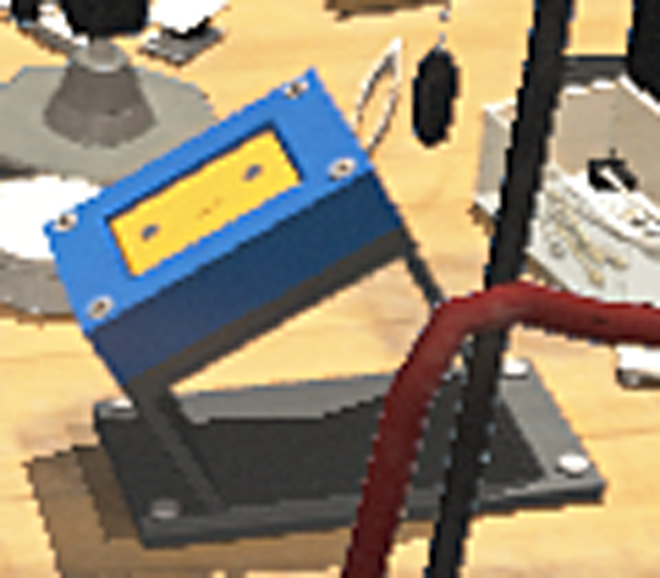

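View pics/a3.png

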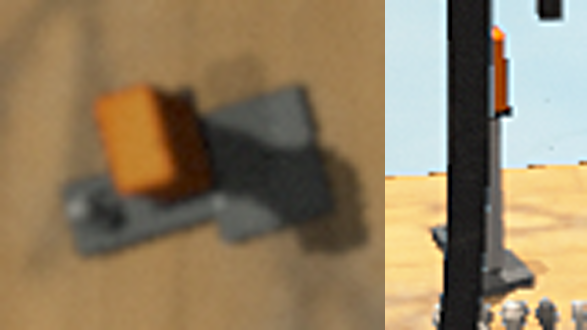

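```bash
cat > fit.py <<'E'
from h import *
from scipy.optimize import least_squares
mm=1e-3
def fitpose(model,obs,x0,slope,zfree):
    # model pts mm, obs list of (cam,idx,uv); params x,y,(z),yaw
    cams={n:cam(n) for n in {o[0] for o in obs}}
    def pose(p):
        z=p[3] if zfree else 0
        return R.from_euler('ZY',[p[2],-slope],degrees=False).as_matrix(),np.array([p[0],p[1],z])
    def f(p):
        Rm,t=pose(p); r=[]
        for n,m,uv in obs: r.append(proj(n,Rm@(np.array(m)*mm)+t,cams[n])[0]-uv)
        return np.ravel(r)
    s=least_squares(f,x0,loss='soft_l1'); return s.x,f(s.x).reshape(-1,2)
E
python3 - <<'E'
from fit import *
T=lambda a:np.array(a)/5+[300,110]-0.4
S=lambda a:np.array(a)/5.5+[315,215]-0.4
top=[((55,34,0),(160,180)),((55,-34,0),(357,182)),((-55,34,0),(152,508)),((-55,-34,0),(350,512)),
((33.5,19.5,0),(197,260)),((33.5,-19.5,0),(312,262)),((-33.5,-19.5,0),(303,445)),((-33.5,19.5,0),(197,445))]
side=[((55,34,0),(315,67)),((55,-34,0),(372,170)),((-55,-34,0),(88,335)),((-55,34,0),(45,228)),((55,-34,-37),(412,235)),((-55,-34,-37),(128,388)),
((33.5,19.5,0),(275,122)),((33.5,-19.5,0),(302,185)),((-33.5,-19.5,0),(132,278)),((-33.5,19.5,0),(105,222))]
ot=[("top",m,T(u)) for m,u in top]; os_=[("side",m,S(u)) for m,u in side]
for o in (ot,os_,ot+os_):
    p,r=fitpose(None,o,[.6,-.05,0,.12],np.pi/6,True); print("pocket x,y,yaw,z",np.round(p,4),np.degrees(p[2]).round(2)); print(np.round(r,1).tolist())
p,_=fitpose(None,ot+os_,[.6,-.05,0,.12],np.pi/6,True)
# iron
I=lambda a:np.array(a)/5.5+[160,240]-0.4
ir=[((13,64,8),(65,185)),((-13,64,8),(78,253)),((23,-24,8),(300,88)),((-23,-24,8),(325,205)),((-23,16,8),(235,240)),((15,9,168),(95,95)),((15,-9,168),(150,85)),((-15,9,168),(118,195)),((-15,-9,168),(170,195))]
q,r=fitpose(None,[("top",m,I(u)) for m,u in ir],[.4,.2,.1],0,False); print("iron",np.round(q,4),np.degrees(q[2]));print(np.round(r,1).tolist())
E
```

```text
pocket x,y,yaw,z [ 0.5896 -0.0956  0.0103  0.1261] 0.59
[[-1.4, 2.5], [0.8, 2.1], [-0.3, -0.4], [-0.1, -1.2], [-0.1, -0.8], [0.5, -1.2], [1.1, 0.4], [-0.6, 0.4]]
pocket x,y,yaw,z [ 0.5962 -0.0751 -0.0062  0.1047] -0.36
[[-0.5, 0.8], [-0.2, -0.1], [-0.2, -0.6], [-0.0, -0.4], [0.5, 1.9], [1.4, 2.9], [-0.7, 0.0], [0.1, -1.0], [-0.0, -0.2], [0.2, -0.9]]
pocket x,y,yaw,z [ 0.5903 -0.0958  0.0007  0.1181] 0.04
[[-1.0, 3.1], [0.8, 3.1], [-0.5, -0.3], [-0.7, -0.6], [0.1, -0.2], [0.5, -0.3], [0.8, 0.9], [-0.8, 0.7], [0.1, 0.1], [0.9, -0.4], [-0.3, 0.1], [-0.6, -0.3], [1.8, 1.9], [1.5, 3.8], [-0.3, -0.4], [0.9, -1.3], [-0.0, 0.2], [-0.1, -0.8]]
iron [0.4412 0.1676 0.29  ] 16.612936155804494
[[-1.1, -0.5], [-0.1, 0.6], [0.4, -0.9], [2.0, 1.6], [-2.4, 1.1], [-0.6, 0.4], [0.4, -0.9], [-0.2, 0.5], [1.4, -2.6]]
```

```bash
python3 - <<'E'
from fit import *
T=lambda a:np.array(a)/5+[300,110]-0.4
S=lambda a:np.array(a)/5.5+[315,215]-0.4
top=[((55,34,0),(160,194)),((55,-34,0),(357,196)),((-55,34,0),(152,508)),((-55,-34,0),(350,512)),
((33.5,19.5,0),(197,260)),((33.5,-19.5,0),(312,262)),((-33.5,-19.5,0),(303,445)),((-33.5,19.5,0),(197,445))]
side=[((55,34,0),(315,67)),((55,-34,0),(372,170)),((-55,-34,0),(88,335)),((-55,34,0),(45,228)),((55,-34,-27),(402,232)),((-55,-34,-27),(125,383)),
((33.5,19.5,0),(275,122)),((33.5,-19.5,0),(302,185)),((-33.5,-19.5,0),(132,278)),((-33.5,19.5,0),(105,222))]
ot=[("top",m,T(u)) for m,u in top]; os_=[("side",m,S(u)) for m,u in side]
for o in (ot,os_,ot+os_):
    p,r=fitpose(None,o,[.6,-.05,0,.12],np.pi/6,True); print("pocket x,y,yaw,z",np.round(p,4),np.degrees(p[2]).round(2)); print(np.round(r,1).tolist())
E
```

```text
pocket x,y,yaw,z [ 0.5919 -0.0963  0.0073  0.1118] 0.42
[[-1.0, 0.5], [0.5, 0.3], [-0.0, -0.5], [-0.5, -1.1], [0.1, -0.1], [0.4, -0.4], [0.9, 0.6], [-0.5, 0.5]]
pocket x,y,yaw,z [ 0.5958 -0.0776 -0.0094  0.1056] -0.54
[[-0.2, 1.1], [0.0, 0.3], [-0.2, -0.2], [0.1, -0.1], [0.4, -0.8], [-0.4, 0.7], [-0.5, 0.3], [0.3, -0.7], [0.0, 0.2], [0.3, -0.6]]
pocket x,y,yaw,z [ 0.5904 -0.0959 -0.0007  0.1175] -0.04
[[-1.0, 0.4], [0.8, 0.4], [-0.5, -0.3], [-0.7, -0.6], [0.1, -0.1], [0.5, -0.3], [0.8, 1.0], [-0.8, 0.7], [0.2, 0.4], [0.9, -0.1], [-0.4, 0.4], [-0.5, 0.0], [1.4, -1.0], [-0.4, 1.5], [-0.2, -0.1], [0.9, -0.9], [-0.0, 0.5], [-0.0, -0.5]]
```

```bash
python3 -m jog '[{"rotation":[0,0,0],"travel":[0,30,50],"jaw":1},{"rotation":[0,0,0],"travel":[30,40,40],"jaw":1},{"rotation":[0,0,0],"travel":[35,45,10],"jaw":1},{"rotation":[0,0,0],"travel":[40,45,0],"jaw":1},{"rotation":[0,0,0],"travel":[40,45,0],"jaw":1},{"rotation":[0,0,0],"travel":[40,45,0],"jaw":1},{"rotation":[0,0,0],"travel":[40,45,0],"jaw":1},{"rotation":[0,0,0],"travel":[10,30,0],"jaw":1}]'
python3 - <<'E'
from h import *
o=bot.get_obs(); print(np.round(o["q"],1),o["ee_pos"],o["tcp_rot"],o["time"])
im=bot.camera("wrist"); cv2.imwrite("pics/w1.png",im[:,:,::-1])
E
```

```text
time: 2.1
ee_pos: [0.404, -0.1975, 0.3299]
tcp_rot: [-90.0, 0.0, -72.1]
wrist_force: [-1.0, -0.2, 0.4]
opening: 0.0853
[-26.1  -5.2  11.2 106.4   0.  136. ] [ 0.40400427 -0.1975061   0.3298971 ] [-9.00097427e+01  2.99041888e-02 -7.20575696e+01] 2.1
```

View pics/w1.png

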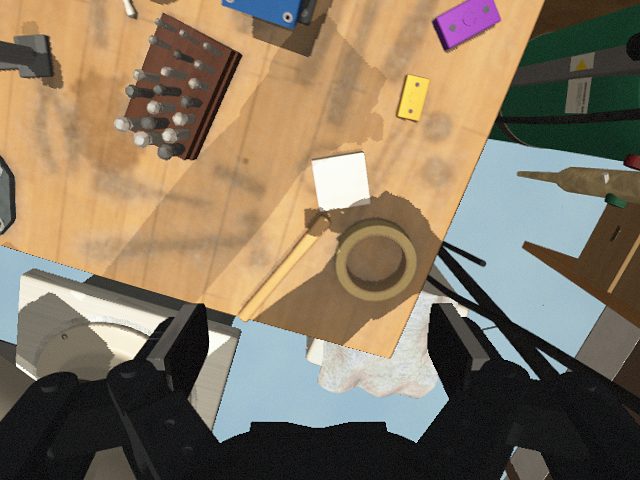

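```bash
python3 -m jog '[{"rotation":[0,0,10.5],"travel":[0,20,0],"jaw":1},{"rotation":[0,0,10.5],"travel":[0,20,0],"jaw":1},{"rotation":[0,0,10.5],"travel":[0,20,0],"jaw":1},{"rotation":[0,0,10.5],"travel":[0,20,0],"jaw":1},{"rotation":[0,0,10.5],"travel":[0,20,0],"jaw":1},{"rotation":[0,0,10.5],"travel":[0,20,0],"jaw":1},{"rotation":[0,0,10.5],"travel":[0,20,0],"jaw":1},{"rotation":[0,0,10.5],"travel":[0,20,0],"jaw":1}]'
python3 -m jog '[{"rotation":[0,0,10.5],"travel":[5,26,0],"jaw":1},{"rotation":[0,0,10.5],"travel":[5,26,0],"jaw":1},{"rotation":[0,0,10.5],"travel":[5,26,0],"jaw":1},{"rotation":[0,0,10.5],"travel":[5,26,0],"jaw":1},{"rotation":[0,0,10.5],"travel":[5,26,0],"jaw":1},{"rotation":[0,0,10.5],"travel":[5,26,0],"jaw":1},{"rotation":[0,0,10.5],"travel":[5,25,0],"jaw":1},{"rotation":[0,0,10.5],"travel":[2,25,0],"jaw":1}]'
python3 - <<'E'
from h import *
o=bot.get_obs(); print(np.round(o["q"],1),o["ee_pos"],o["tcp_rot"],o["time"])
im=bot.camera("wrist"); cv2.imwrite("pics/w2.png",im[:,:,::-1])
K,d,V=cam("wrist"); print((-V[:3,:3].T@V[:3,3]).round(3),V.round(3).tolist())
im=bot.camera("top"); cv2.imwrite("pics/t2.png",im[:,:,::-1])
E
```

```text
time: 3.15
ee_pos: [0.4024, -0.039, 0.3304]
tcp_rot: [-90.0, -0.0, 12.2]
wrist_force: [0.1, -0.3, 0.4]
opening: 0.0853
time: 4.15
ee_pos: [0.4396, 0.1672, 0.3303]
tcp_rot: [-90.0, -0.0, 96.2]
wrist_force: [-0.3, -0.9, 0.0]
opening: 0.0853
[ 20.8  -2.4  13.8 106.3  -0.   14.7] [0.43961834 0.16719513 0.33031944] [-9.00047715e+01 -5.31557139e-04  9.61510446e+01] 4.15
[0.362 0.16  0.473] [[-0.117, 0.993, 0.001, -0.117], [-0.946, -0.111, -0.304, 0.504], [-0.301, -0.036, 0.953, -0.336], [0.0, 0.0, 0.0, 1.0]]
```

View pics/w2.png

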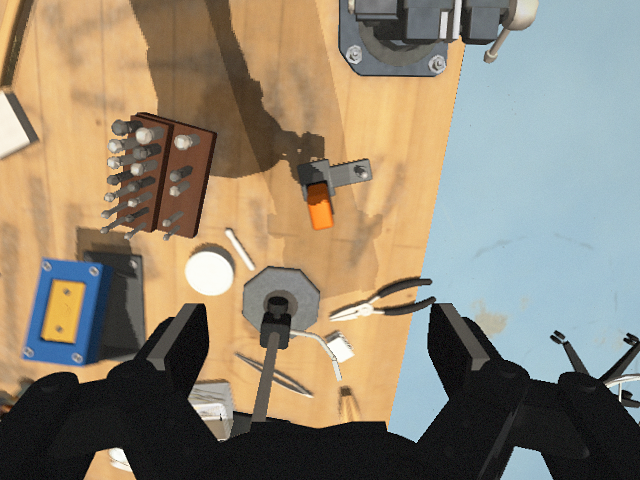

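```bash
python3 - <<'E'
import cv2
t=cv2.imread("pics/w2.png")
cv2.imwrite("pics/b1.png",cv2.resize(t[145:240,285:385],None,fx=6,fy=6,interpolation=cv2.INTER_CUBIC))
cv2.imwrite("pics/b2.png",cv2.resize(t[245:370,15:155],None,fx=4.5,fy=4.5,interpolation=cv2.INTER_CUBIC))
E
```

```text
(no output)
```

View pics/b1.png

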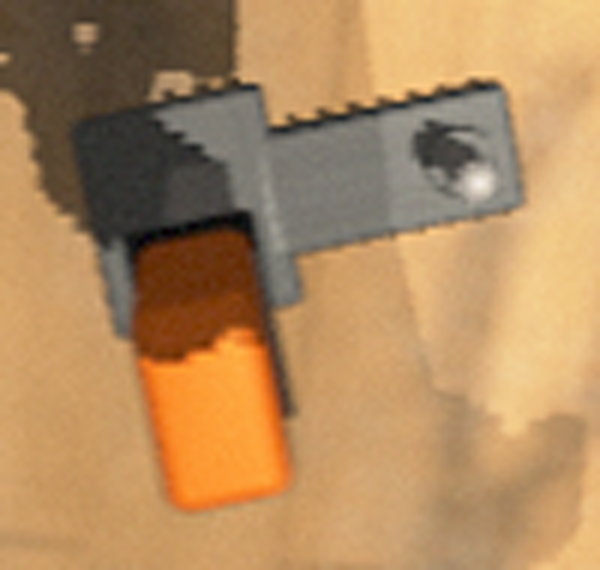

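View pics/b2.png

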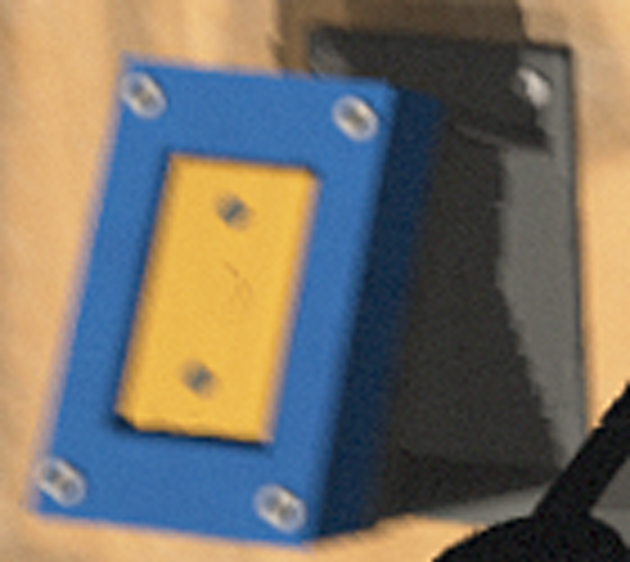

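```bash
python3 - <<'E'
from fit import *
T=lambda a:np.array(a)/5+[300,110]-0.4
S=lambda a:np.array(a)/5.5+[315,215]-0.4
W=lambda a:np.array(a)/4.5+[15,245]-0.4
W1=lambda a:np.array(a)/6+[285,145]-0.4
top=[((55,34,0),(160,194)),((55,-34,0),(357,196)),((-55,34,0),(152,508)),((-55,-34,0),(350,512)),
((33.5,19.5,0),(197,260)),((33.5,-19.5,0),(312,262)),((-33.5,-19.5,0),(303,445)),((-33.5,19.5,0),(197,445))]
side=[((55,34,0),(315,67)),((55,-34,0),(372,170)),((-55,-34,0),(88,335)),((-55,34,0),(45,228)),((55,-34,-27),(402,232)),((-55,-34,-27),(125,383)),
((33.5,19.5,0),(275,122)),((33.5,-19.5,0),(302,185)),((-33.5,-19.5,0),(132,278)),((-33.5,19.5,0),(105,222))]
wr=[((-55,-34,0),(120,55)),((-55,34,0),(390,80)),((55,-34,0),(35,515)),((55,34,0),(310,545)),((-33.5,-19.5,0),(170,155)),((-33.5,19.5,0),(318,170)),((33.5,-19.5,0),(118,425)),((33.5,19.5,0),(275,440))]
ot=[("top",m,T(u)) for m,u in top]; os_=[("side",m,S(u)) for m,u in side];ow=[("wrist",m,W(u)) for m,u in wr]
for o in (ow,ot+ow,ot+os_+ow):
    p,r=fitpose(None,o,[.6,-.05,0,.12],np.pi/6,True); print("pocket x,y,yaw,z",np.round(p,4),np.degrees(p[2]).round(2)); print(np.abs(r).mean(),np.round(r[-8:],1).tolist())
I=lambda a:np.array(a)/5.5+[160,240]-0.4
ir=[((13,64,8),(65,185)),((-13,64,8),(78,253)),((23,-24,8),(300,88)),((-23,-24,8),(325,205)),((-23,16,8),(235,240)),((15,9,168),(95,95)),((15,-9,168),(150,85)),((-15,9,168),(118,195))]
iw=[((-13,64,8),(500,84)),((13,64,8),(523,203)),((-23,16,8),(265,90)),((23,16,8),(300,300)),((-23,-24,8),(75,127)),((23,-24,8),(120,335)),((15,-9,168),(175,510)),((15,9,168),(293,492))]
a=[("top",m,I(u)) for m,u in ir]; b=[("wrist",m,W1(u)) for m,u in iw]
for o in (a,b,a+b):
    q,r=fitpose(None,o,[.4,.2,.1],0,False); print("iron",np.round(q,4),np.degrees(q[2]));print(np.round(r,1).tolist())
E
```

```text
pocket x,y,yaw,z [ 0.5915 -0.0954  0.0271  0.1134] 1.55
0.8101338992945277 [[1.8, 0.9], [0.3, 0.3], [0.9, -0.1], [0.5, -0.5], [-0.9, -1.1], [0.0, -1.5], [-1.2, 0.8], [-1.4, 0.8]]
pocket x,y,yaw,z [ 0.5919 -0.0961  0.0199  0.1125] 1.14
0.667291742547498 [[2.1, 0.8], [0.4, 0.5], [0.6, -0.5], [0.1, -0.6], [-0.7, -1.2], [0.1, -1.4], [-1.4, 0.5], [-1.7, 0.8]]
pocket x,y,yaw,z [ 0.5906 -0.0946  0.0156  0.1154] 0.89
0.7700540693374797 [[1.7, 0.7], [0.5, 0.7], [-0.3, 0.0], [-0.3, 0.3], [-1.1, -1.2], [0.0, -1.2], [-2.0, 1.0], [-2.1, 1.4]]
iron [0.4419 0.1674 0.3041] 17.42330717392798
[[-0.9, -0.4], [0.3, 0.7], [0.3, -1.3], [2.3, 1.0], [-2.0, 0.8], [-0.5, 0.1], [0.4, -1.4], [0.1, 0.1]]
iron [0.4388 0.1692 0.3114] 17.84313809431487
[[1.1, -0.6], [0.8, 0.6], [-0.5, -1.7], [1.0, 0.1], [-1.3, -1.1], [-0.7, 0.7], [-0.9, 1.2], [0.6, -0.0]]
iron [0.4397 0.1686 0.3131] 17.94088102138974
[[-1.6, 1.1], [-0.3, 2.1], [-0.5, -0.3], [1.6, 2.1], [-2.7, 2.1], [-1.5, 1.5], [-0.5, -0.0], [-0.6, 1.5], [0.5, 0.0], [0.2, 1.2], [-1.1, -1.0], [0.4, 0.8], [-1.9, -0.3], [-1.2, 1.4], [-1.7, 2.1], [-0.2, 0.9]]
```

```bash
python3 -m jog '[{"rotation":[0,0,5.6],"travel":[0,0,-40],"jaw":1},{"rotation":[0,0,5.7],"travel":[0,1,-45],"jaw":1},{"rotation":[0,0,0],"travel":[0,0,-45],"jaw":1},{"rotation":[0,0,0],"travel":[0,0,-40],"jaw":1},{"rotation":[0,0,0],"travel":[0,0,-25],"jaw":1},{"rotation":[0,0,0],"travel":[0,0,-7],"jaw":1}]'
python3 - <<'E'
from h import *
o=bot.get_obs(); print(np.round(o["q"],1),o["ee_pos"],o["tcp_rot"],o["time"])
im=bot.camera("wrist"); cv2.imwrite("pics/w3.png",im[:,:,::-1])
E
```

```text
time: 5.0
ee_pos: [0.4388, 0.1665, 0.1271]
tcp_rot: [-89.9, 0.0, 107.0]
wrist_force: [-0.8, -0.8, 0.4]
opening: 0.0852
[ 20.8  -6.8 -13.   83.8  -0.    3.8] [0.4387577  0.16651244 0.1270894 ] [-8.98828963e+01  1.67563164e-02  1.06950847e+02] 5.0
```

View pics/w3.png

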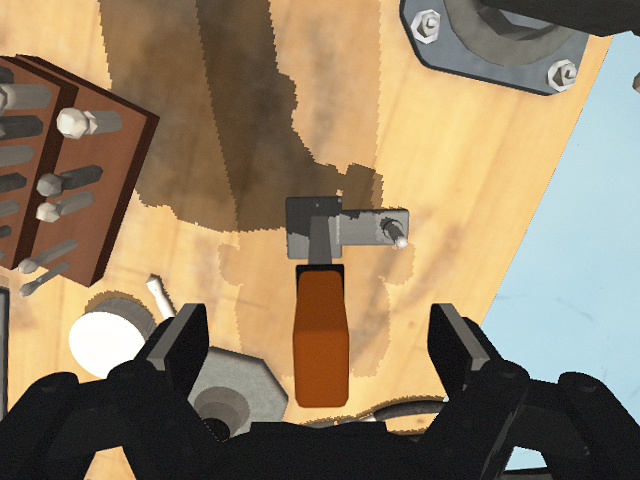

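```bash
python3 - <<'E'
from fit import *
o=bot.get_obs(); p=o["ee_pos"]
Rm=R.from_euler('z',17.0,degrees=True).as_matrix()
print(proj("wrist",[p[0],p[1],.168]))
for z in(168,116,8): print(z,[np.round(proj("wrist",Rm@np.array([x,y,z])*1e-3+[p[0],p[1],0])[0]).tolist() for x,y in((15,9),(15,-9),(-15,-9),(-15,9))])
W1=lambda a:np.array(a)
b=[("wrist",m,u) for m,u in [((15,-9,168),(299,405)),((15,9,168),(348,403)),((-15,-9,168),(293,332)),((-15,9,168),(349,332)),((-15,-9,116),(296,268)),((-15,9,116),(344,266)),
((-13,64,8),(409,210)),((13,64,8),(408,246)),((-23,-24,8),(286,198)),((23,-24,8),(287,258))]]
q,r=fitpose(None,b,[.44,.168,.3],0,False);print(q.round(4),np.degrees(q[2]),r.round(1).tolist())
E
```

```text
[[318.16622333 369.97067422]]
168 [[345.0, 407.0], [291.0, 407.0], [289.0, 329.0], [347.0, 329.0]]
116 [[338.0, 325.0], [299.0, 325.0], [297.0, 265.0], [339.0, 265.0]]
8 [[330.0, 247.0], [306.0, 247.0], [305.0, 207.0], [331.0, 207.0]]
[0.4394 0.1681 0.304 ] 17.41782827496318 [[-4.0, 4.3], [0.8, 6.0], [-0.7, -0.4], [1.8, -0.8], [3.9, -1.1], [-2.8, 0.6], [0.9, 0.2], [-0.4, -1.1], [-0.8, -0.9], [0.2, 0.6]]
```

```bash
python3 -m jog '[{"rotation":[0,0,0],"travel":[0,0,0],"jaw":-1},{"rotation":[0,0,0],"travel":[0,0,0],"jaw":-1},{"rotation":[0,0,0],"travel":[0,0,0],"jaw":-1},{"rotation":[0,0,0],"travel":[0,0,0],"jaw":-1},{"rotation":[0,0,0],"travel":[0,0,0],"jaw":-1},{"rotation":[0,0,0],"travel":[0,0,0],"jaw":-1}]' 100
```

```text
time: 5.8
ee_pos: [0.4398, 0.1676, 0.1289]
tcp_rot: [-90.1, -0.0, 107.1]
wrist_force: [-0.4, 0.9, 4.7]
opening: 0.0167
```

```bash
python3 -m jog '[{"rotation":[0,0,0],"travel":[0,0,20],"jaw":-1},{"rotation":[0,0,0],"travel":[0,0,45],"jaw":-1},{"rotation":[0,0,0],"travel":[0,0,50],"jaw":-1},{"rotation":[0,0,0],"travel":[0,0,45],"jaw":-1},{"rotation":[0,0,-2],"travel":[-10,-30,10],"jaw":-1},{"rotation":[0,0,-2],"travel":[0,-40,0],"jaw":-1},{"rotation":[0,0,-2],"travel":[0,-45,0],"jaw":-1},{"rotation":[0,0,-2],"travel":[0,-45,0],"jaw":-1}]'
python3 -m jog '[{"rotation":[0,0,-2],"travel":[0,-45,0],"jaw":-1},{"rotation":[0,0,-2],"travel":[0,-45,0],"jaw":-1},{"rotation":[0,0,-2],"travel":[0,-45,0],"jaw":-1},{"rotation":[0,0,-2],"travel":[0,-45,0],"jaw":-1},{"rotation":[0,0,0],"travel":[0,-45,0],"jaw":-1},{"rotation":[0,0,0],"travel":[0,-35,0],"jaw":-1},{"rotation":[0,-7,0],"travel":[5,-30,0],"jaw":-1},{"rotation":[0,-8,0],"travel":[5,0,0],"jaw":-1}]'
cat > die.py <<'E'
from h import *
P=np.array([.591,-.0955,.114]); Rp=R.from_euler('ZY',[1,-30],degrees=True).as_matrix()
off=np.array([0,52,-87])*1e-3   # tip from TCP in iron axes
def iron():
    o=bot.get_obs(); Rt=R.from_euler('xyz',o["tcp_rot"],degrees=True).as_matrix()
    Ri=np.column_stack([np.cross(Rt[:,0],-Rt[:,1]),Rt[:,0],-Rt[:,1]])
    return Ri,np.array(o["ee_pos"])+Ri@off,o
def under(tip): return Rp.T@(tip-P)*1e3+[0,0,37]
def report(target=None):
    Ri,t,o=iron(); print("t",o["time"],"tip in under frame mm",under(t).round(1),"F pocket",(Rp.T@o["wrist_force"]).round(1))
    print("rot err vec",np.degrees(R.from_matrix(Rp@Ri.T).as_rotvec()).round(1))
    if target is not None:
        # after removing rotation err, tcp move needed
        goal=P+Rp@((np.array(target)-[0,0,37])*1e-3)-Rp@off
        print("TCP delta mm",((goal-o["ee_pos"])*1e3).round(1))
E
python3 -c "
from die import *
report([0,-70,-10])"
```

```text
time: 6.8
ee_pos: [0.4291, 0.0061, 0.2979]
tcp_rot: [-90.0, 0.0, 99.1]
wrist_force: [0.6, 0.8, -1.9]
opening: 0.0171
time: 7.8
ee_pos: [0.4398, -0.2845, 0.2969]
tcp_rot: [-105.1, 0.2, 91.0]
wrist_force: [-1.7, 0.3, -0.8]
opening: 0.0166
t 7.8 tip in under frame mm [ -64.8 -134.7  188.4] F pocket [-1.9  0.4  0.2]
rot err vec [  0.5 -14.9   0. ]
TCP delta mm [ 133.3   66.7 -148.3]
```

```bash
python3 -m jog '[{"rotation":[0.5,-7.5,0],"travel":[30,10,-15],"jaw":-1},{"rotation":[0,-7.5,0],"travel":[30,10,-30],"jaw":-1},{"rotation":[0,0,0],"travel":[30,10,-30],"jaw":-1},{"rotation":[0,0,0],"travel":[25,10,-35],"jaw":-1},{"rotation":[0,0,0],"travel":[18,6,-30],"jaw":-1},{"rotation":[0,0,0],"travel":[0,0,-8],"jaw":-1}]'
python3 - <<'E'
from die import *
report([0,0,-8])
for n in("top","side","wrist"):
    im=bot.camera(n); cv2.imwrite(f"pics/{n}4.png",im[:,:,::-1])
t=cv2.imread("pics/top4.png"); s=cv2.imread("pics/side4.png")
cv2.imwrite("pics/c1.png",np.hstack([cv2.resize(t[100:250,300:460],None,fx=3,fy=3,interpolation=cv2.INTER_CUBIC)[:450]]))
cv2.imwrite("pics/c2.png",cv2.resize(s[180:340,290:450],None,fx=3.7,fy=3.7,interpolation=cv2.INTER_CUBIC))
E
```

```text
time: 8.55
ee_pos: [0.5716, -0.2352, 0.1465]
tcp_rot: [-119.7, -0.1, 91.1]
wrist_force: [-1.2, 0.7, -1.8]
opening: 0.017
t 8.55 tip in under frame mm [ -3.2 -87.2 -10.8] F pocket [-1.9  0.7 -0.9]
rot err vec [-0.1 -0.3 -0.1]
TCP delta mm [-0.7 87.4  3.9]
```

View pics/c1.png

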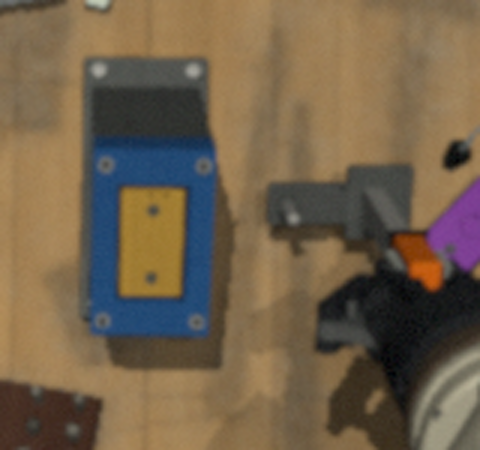

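View pics/c2.png

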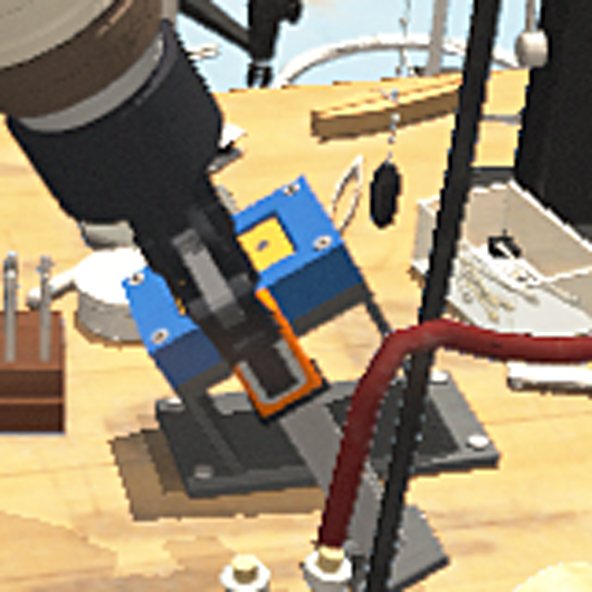

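View pics/wrist4.png

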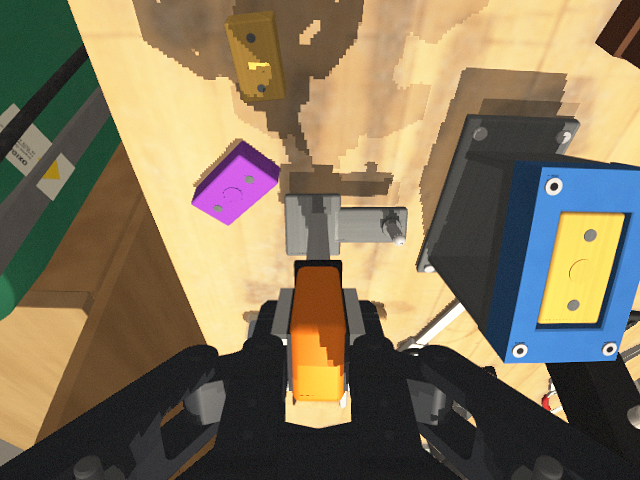

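```bash
python3 - <<'E'
import cv2
t=cv2.imread("pics/wrist4.png")
cv2.imwrite("pics/d1.png",cv2.resize(t[150:380,480:640],None,fx=3.4,fy=3.4,interpolation=cv2.INTER_CUBIC)[:,:])
E
```

```text
(no output)
```

View pics/d1.png

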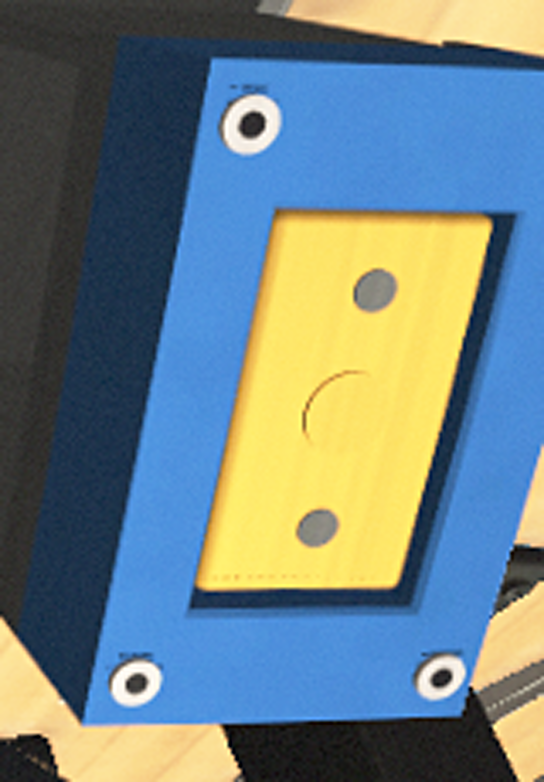

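```bash
python3 - <<'E'
from fit import *
W=lambda a:np.array(a)/3.4+[480,150]-0.35
wr=[((-55,-34,0),(212,58)),((55,-34,0),(82,724)),((55,34,0),(462,718)),((-33.5,-19.5,0),(275,209)),((33.5,-19.5,0),(190,608)),((33.5,19.5,0),(418,608)),((-33.5,19.5,0),(520,212)),((-55,-34,-27),(118,37)),((55,-34,-27),(20,615))]
ow=[("wrist",m,W(u)) for m,u in wr]
p,r=fitpose(None,ow,[.6,-.05,0,.12],np.pi/6,True); print("pocket x,y,yaw,z",np.round(p,4),np.degrees(p[2]).round(2),r.round(1).tolist())
from die import iron
Ri,t,o=iron(); print(proj("wrist",t))
E
```

```text
pocket x,y,yaw,z [ 0.589  -0.0964  0.0047  0.1191] 0.27 [[-0.5, 0.3], [0.4, -0.3], [-0.2, -1.1], [1.0, -0.1], [0.7, 0.5], [-0.7, -0.4], [0.3, 0.3], [-0.3, -0.4], [-0.7, 5.6]]
[[399.89601249 240.62822219]]
```

```bash
python3 - <<'E'
from fit import *
W=lambda a:np.array(a)/3.4+[480,150]-0.35
wr=[((-55,-34,0),(212,58)),((55,-34,0),(82,724)),((55,34,0),(462,718)),((-33.5,-19.5,0),(275,209)),((33.5,-19.5,0),(190,608)),((33.5,19.5,0),(418,608)),((-33.5,19.5,0),(520,212)),((-55,-34,-27),(118,37))]
ow=[("wrist",m,W(u)) for m,u in wr]
p,r=fitpose(None,ow,[.6,-.05,0,.12],np.pi/6,True); print("pocket x,y,yaw,z",np.round(p,4),np.degrees(p[2]).round(2))
E
sed -i 's/^P=.*/P=np.array([.589,-.0963,.1185]); Rp=R.from_euler("ZY",[.4,-30],degrees=True).as_matrix()/' die.py
python3 -c "
from die import *
report([0,0,-7])
print((Rp*1000).round(0).tolist())"
```

```text
pocket x,y,yaw,z [ 0.5888 -0.0967  0.0039  0.1194] 0.22
t 8.7 tip in under frame mm [ -0.1 -87.9 -13.1] F pocket [-0.9 -0.2 -0.6]
rot err vec [ 0.1 -0.  -0.6]
TCP delta mm [-4.2 88.3  5.2]
[[866.0, -7.0, -500.0], [6.0, 1000.0, -3.0], [500.0, -0.0, 866.0]]
```

```bash
python3 -m jog '[{"rotation":[0,0,-0.6],"travel":[-1,20,1],"jaw":-1},{"rotation":[0,0,0],"travel":[-1,25,1],"jaw":-1},{"rotation":[0,0,0],"travel":[-1,25,1],"jaw":-1},{"rotation":[0,0,0],"travel":[-1,16,1],"jaw":-1},{"rotation":[0,0,0],"travel":[0,2,0],"jaw":-1},{"rotation":[0,0,0],"travel":[0,0,0],"jaw":-1}]'
python3 -c "
from die import *
report([0,0,0])"
```

```text
time: 9.45
ee_pos: [0.5686, -0.149, 0.1549]
tcp_rot: [-120.0, 0.1, 90.4]
wrist_force: [0.3, 0.5, -1.6]
opening: 0.0167
t 9.45 tip in under frame mm [ 0.2 -0.7 -8.2] F pocket [-0.5  0.5 -1.5]
rot err vec [ 0.1  0.  -0. ]
TCP delta mm [-4.2  0.6  6.9]
```

```bash
cat > r.sh <<'E'
python3 -c "
from die import *
report([0,0,0])"
E
python3 -m jog '[{"rotation":[0,0,0],"travel":[-2,0.6,3.5],"jaw":-1},{"rotation":[0,0,0],"travel":[-1,0,1.7],"jaw":-1},{"rotation":[0,0,0],"travel":[-1,0,1.7],"jaw":-1},{"rotation":[0,0,0],"travel":[0,0,0],"jaw":-1}]'; bash r.sh
python3 -m jog '[{"rotation":[0,0,0],"travel":[-1,0,1.7],"jaw":-1},{"rotation":[0,0,0],"travel":[0,0,0],"jaw":-1}]'; bash r.sh
```

```text
time: 9.95
ee_pos: [0.5644, -0.1482, 0.161]
tcp_rot: [-120.0, 0.1, 90.4]
wrist_force: [1.7, -0.5, -4.1]
opening: 0.0169
t 9.95 tip in under frame mm [-0.4  0.2 -0.7] F pocket [-0.6 -0.5 -4.4]
rot err vec [ 0.1 -0.  -0. ]
TCP delta mm [-0.1 -0.3  0.8]
time: 10.2
ee_pos: [0.5635, -0.1478, 0.1614]
tcp_rot: [-119.9, 0.0, 90.5]
wrist_force: [11.2, 1.2, -14.0]
opening: 0.017
t 10.2 tip in under frame mm [-1.1  0.6  0.1] F pocket [  2.7   1.1 -17.8]
rot err vec [ 0.  -0.1 -0.1]
TCP delta mm [ 0.9 -0.6  0.4]
```

```bash
python3 -m jog '[{"rotation":[0,0,0],"travel":[0.6,0,-0.9],"jaw":-1},{"rotation":[0,0,0],"travel":[2.6,0,1.5],"jaw":-1}]'|tail -1; bash r.sh|head -1
for i in 1; do python3 -m jog '[{"rotation":[0,0,0],"travel":[2.6,0,1.5],"jaw":-1},{"rotation":[0,0,0],"travel":[0,0,0],"jaw":-1}]'|tail -1; bash r.sh|head -1;done
python3 -m jog '[{"rotation":[0,0,0],"travel":[2.6,0,1.5],"jaw":-1},{"rotation":[0,0,0],"travel":[0,0,0],"jaw":-1}]'|tail -1; bash r.sh|head -1
```

```text
opening: 0.017
t 10.45 tip in under frame mm [ 1.1  0.4 -0.5] F pocket [-5.7 -0.4 -6.1]
opening: 0.0166
t 10.7 tip in under frame mm [ 5.1  0.6 -0.3] F pocket [ -3.1   0.4 -12.2]
opening: 0.0168
t 10.95 tip in under frame mm [ 8.3  0.6 -0.2] F pocket [ -5.    1.  -13.8]
```

```bash
python3 -m jog '[{"rotation":[0,0,0],"travel":[1.7,0,1.0],"jaw":-1},{"rotation":[0,0,0],"travel":[0,0,0],"jaw":-1}]'|tail -1; bash r.sh|head -1
python3 -m jog '[{"rotation":[0,0,0],"travel":[2.3,0,1.0],"jaw":-1},{"rotation":[0,0,0],"travel":[0,0,0],"jaw":-1}]'|tail -1; bash r.sh|head -1
```

```text
opening: 0.0169
t 11.2 tip in under frame mm [10.   0.6 -0.2] F pocket [ -7.1   0.9 -15.8]
opening: 0.0167
t 11.45 tip in under frame mm [13.5  0.5 -0.1] F pocket [ -5.1   1.5 -16.3]
```

```bash
python3 -m jog '[{"rotation":[0,0,0],"travel":[1.5,0,-2.6],"jaw":-1},{"rotation":[0,0,0],"travel":[-13.5,-0.5,-7.8],"jaw":-1},{"rotation":[0,0,0],"travel":[-1.3,0,2.3],"jaw":-1},{"rotation":[0,0,0],"travel":[0,0,0],"jaw":-1}]'|tail -1; bash r.sh|head -1
python3 -m jog '[{"rotation":[0,0,0],"travel":[-2.2,0,-1.2],"jaw":-1},{"rotation":[0,0,0],"travel":[0,0,0],"jaw":-1}]'|tail -1; bash r.sh|head -1
python3 -m jog '[{"rotation":[0,0,0],"travel":[-2.2,0,-1.2],"jaw":-1},{"rotation":[0,0,0],"travel":[0,0,0],"jaw":-1}]'|tail -1; bash r.sh|head -1
```

```text
opening: 0.017
t 11.95 tip in under frame mm [-1.4 -0.  -0.2] F pocket [ -1.8   1.3 -13.3]
opening: 0.0165
t 12.2 tip in under frame mm [-2.5  0.1  0. ] F pocket [  3.2   1.3 -18.2]
opening: 0.0168
t 12.45 tip in under frame mm [-4.1  0.2  0.2] F pocket [  6.7   2.2 -21.2]
```

```bash
python3 -m jog '[{"rotation":[0,0,0],"travel":[-1.7,0,-1.9],"jaw":-1},{"rotation":[0,0,0],"travel":[0,0,0],"jaw":-1}]'|tail -1; bash r.sh|head -1
python3 -m jog '[{"rotation":[0,0,0],"travel":[-2.2,0,-1.2],"jaw":-1},{"rotation":[0,0,0],"travel":[0,0,0],"jaw":-1}]'|tail -1; bash r.sh|head -1
python3 -m jog '[{"rotation":[0,0,0],"travel":[-2.2,0,-1.2],"jaw":-1},{"rotation":[0,0,0],"travel":[0,0,0],"jaw":-1}]'|tail -1; bash r.sh|head -1
```

```text
opening: 0.0164
t 12.7 tip in under frame mm [-7.5 -0.4  0.3] F pocket [-0.5 -0.6 -2. ]
opening: 0.0169
t 12.95 tip in under frame mm [-11.8  -0.2  -0.5] F pocket [-0.4  0.8 -1.7]
opening: 0.0168
t 13.2 tip in under frame mm [-14.9  -0.   -0.9] F pocket [-1.   0.4 -2.4]
```

```bash
python3 -m jog '[{"rotation":[0,0,0],"travel":[5.2,0,3],"jaw":-1},{"rotation":[0,0,0],"travel":[-1,0,1.7],"jaw":-1},{"rotation":[0,0,0],"travel":[0,0,0],"jaw":-1}]'|tail -1; bash r.sh|head -1
python3 -m jog '[{"rotation":[0,0,0],"travel":[-0.8,0,1.3],"jaw":-1},{"rotation":[0,0,0],"travel":[0,0,0],"jaw":-1}]'|tail -1; bash r.sh|head -1
```

```text
opening: 0.0166
t 13.575 tip in under frame mm [-8.6 -0.   1.2] F pocket [-1.  -0.2 -1.9]
opening: 0.017
t 13.825 tip in under frame mm [-8.7 -0.1  2.8] F pocket [-1.5 -0.8 -2.1]
```

```bash
python3 -m jog '[{"rotation":[0,0,0],"travel":[-1.5,0,2.6],"jaw":-1},{"rotation":[0,0,0],"travel":[-1,0,1.7],"jaw":-1},{"rotation":[0,0,0],"travel":[0,0,0],"jaw":-1}]'|tail -1; bash r.sh|head -1
python3 -m jog '[{"rotation":[0,0,0],"travel":[-1,0,1.7],"jaw":-1},{"rotation":[0,0,0],"travel":[-1,0,1.7],"jaw":-1},{"rotation":[0,0,0],"travel":[0,0,0],"jaw":-1}]'|tail -1; bash r.sh|head -1
```

```text
opening: 0.017
t 14.2 tip in under frame mm [-8.7 -0.   7.8] F pocket [-0.6  0.9 -1.4]
opening: 0.0169
t 14.575 tip in under frame mm [-9.3  0.2 11.2] F pocket [-0.9  0.  -7.6]
```

```bash
python3 -m jog '[{"rotation":[0,0,0],"travel":[-1,0,1.7],"jaw":-1},{"rotation":[0,0,0],"travel":[-1,0,1.7],"jaw":-1},{"rotation":[0,0,0],"travel":[-1,0,1.7],"jaw":-1},{"rotation":[0,0,0],"travel":[-1,0,1.7],"jaw":-1},{"rotation":[0,0,0],"travel":[-1,0,1.7],"jaw":-1},{"rotation":[0,0,0],"travel":[0,0,0],"jaw":-1}]'|tail -1; bash r.sh
python3 -m jog '[{"rotation":[0,0,0],"travel":[-1,0,1.7],"jaw":-1},{"rotation":[0,0,0],"travel":[-1,0,1.7],"jaw":-1},{"rotation":[0,0,0],"travel":[0,0,0],"jaw":-1}]'|tail -1; bash r.sh
```

```text
opening: 0.0169
t 15.325 tip in under frame mm [-8.9  0.1 21.6] F pocket [-2.1  0.4 -7.3]
rot err vec [ 0.1  0.  -0.1]
TCP delta mm [ 18.5  -0.  -14.3]
opening: 0.0167
t 15.7 tip in under frame mm [-8.9  0.1 25.5] F pocket [-1.8  0.9 -8. ]
rot err vec [ 0.1  0.  -0.1]
TCP delta mm [ 20.4  -0.  -17.7]
```

```bash
python3 -m jog '[{"rotation":[0,0,0],"travel":[-1,0,1.7],"jaw":-1},{"rotation":[0,0,0],"travel":[-0.5,0,0.9],"jaw":-1},{"rotation":[0,0,0],"travel":[0,0,0],"jaw":-1}]'|tail -1; bash r.sh|head -1
python3 -m jog '[{"rotation":[0,0,0],"travel":[-0.8,0,1.3],"jaw":-1},{"rotation":[0,0,0],"travel":[0,0,0],"jaw":-1}]'|tail -1; bash r.sh|head -1
python3 - <<'E'
from h import *
for n in("top","side","wrist"):
    im=bot.camera(n); cv2.imwrite(f"pics/{n}5.png",im[:,:,::-1])
E
```

```text
opening: 0.017
t 16.075 tip in under frame mm [-10.2   0.7  26.5] F pocket [  3.1   3.6 -26.5]
opening: 0.0167
t 16.325 tip in under frame mm [-10.8   1.   27.1] F pocket [  5.5   4.6 -38.1]
```

View pics/wrist5.png

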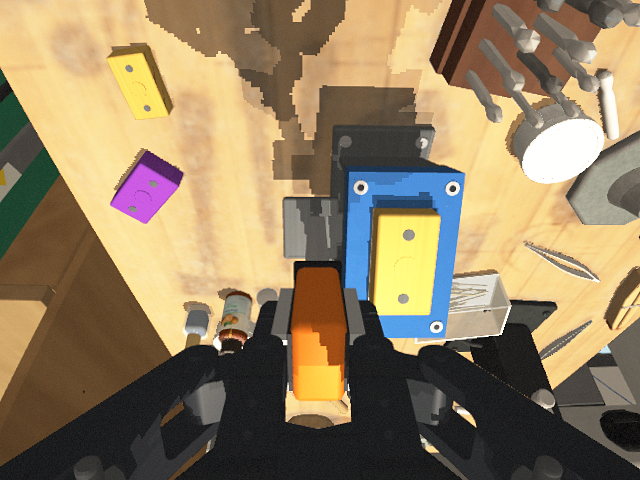

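```bash
python3 -m jog '[{"rotation":[0,0,0],"travel":[2,0,-3.5],"jaw":-1},{"rotation":[0,0,0],"travel":[3,0,-5.2],"jaw":-1},{"rotation":[0,0,0],"travel":[4,0,-7],"jaw":-1},{"rotation":[0,0,0],"travel":[4,0,-7],"jaw":-1},{"rotation":[0,0,0],"travel":[4,0,-7],"jaw":-1},{"rotation":[0,0,0],"travel":[3,0,-5.2],"jaw":-1},{"rotation":[0,0,0],"travel":[0,0,0],"jaw":-1}]'|tail -3; bash r.sh
```

```text
tcp_rot: [-120.0, 0.0, 90.5]
wrist_force: [0.3, -0.2, -1.6]
opening: 0.0168
t 17.35 tip in under frame mm [ -9.5   0.1 -10.9] F pocket [-0.5 -0.2 -1.5]
rot err vec [ 0.  -0.  -0.1]
TCP delta mm [ 2.7 -0.1 14.1]
```

```bash
python3 -m jog '[{"rotation":[0,0,0],"travel":[0,-20,0],"jaw":-1},{"rotation":[0,0,0],"travel":[0,-25,0],"jaw":-1},{"rotation":[0,0,0],"travel":[0,-25,0],"jaw":-1},{"rotation":[0,0,0],"travel":[0,-20,0],"jaw":-1},{"rotation":[0,0,0],"travel":[-10,0,30],"jaw":-1},{"rotation":[0,0,0],"travel":[-25,0,40],"jaw":-1},{"rotation":[0,7.5,0],"travel":[-30,0,40],"jaw":-1},{"rotation":[0,7.5,0],"travel":[-30,0,30],"jaw":-1}]'|head -3
python3 -m jog '[{"rotation":[0,7.5,0],"travel":[-25,20,10],"jaw":-1},{"rotation":[0,7.5,0],"travel":[-12,40,0],"jaw":-1},{"rotation":[0,0,0],"travel":[0,45,0],"jaw":-1},{"rotation":[0,0,2],"travel":[0,45,0],"jaw":-1},{"rotation":[0,0,2],"travel":[0,45,0],"jaw":-1},{"rotation":[0,0,2],"travel":[0,45,0],"jaw":-1},{"rotation":[0,0,2],"travel":[0,45,0],"jaw":-1},{"rotation":[0,0,2],"travel":[0,45,0],"jaw":-1}]'
```

```text
time: 18.35
ee_pos: [0.4655, -0.2388, 0.2912]
tcp_rot: [-104.9, 0.0, 90.4]
time: 19.35
ee_pos: [0.4299, 0.093, 0.2988]
tcp_rot: [-90.1, -0.2, 100.5]
wrist_force: [0.3, -0.4, -1.2]
opening: 0.0168
```

```bash
python3 -m jog '[{"rotation":[0,0,2.2],"travel":[3,35,0],"jaw":-1},{"rotation":[0,0,2.2],"travel":[4,28,0],"jaw":-1},{"rotation":[0,0,2.2],"travel":[3,12,-30],"jaw":-1},{"rotation":[0,0,0],"travel":[0,0,-45],"jaw":-1},{"rotation":[0,0,0],"travel":[0,0,-45],"jaw":-1},{"rotation":[0,0,0],"travel":[0,0,-30],"jaw":-1},{"rotation":[0,0,0],"travel":[0,0,-12],"jaw":-1},{"rotation":[0,0,0],"travel":[0,0,0],"jaw":-1}]'
```

```text
time: 20.35
ee_pos: [0.4398, 0.1665, 0.1366]
tcp_rot: [-90.0, -0.2, 107.0]
wrist_force: [-0.3, -0.0, -1.5]
opening: 0.0165
```

```bash
python3 -m jog '[{"rotation":[0,0,0],"travel":[0,0,-5],"jaw":-1},{"rotation":[0,0,0],"travel":[0,0,-1.5],"jaw":-1},{"rotation":[0,0,0],"travel":[0,0,0],"jaw":-1}]'|sed -n 2,4p
python3 -m jog '[{"rotation":[0,0,0],"travel":[0,0,-1.2],"jaw":-1},{"rotation":[0,0,0],"travel":[0,0,0],"jaw":-1}]'|sed -n 2,4p
```

```text
ee_pos: [0.4399, 0.1666, 0.1302]
tcp_rot: [-90.0, -0.2, 107.0]
wrist_force: [0.0, 0.7, -1.6]
ee_pos: [0.4399, 0.1666, 0.1291]
tcp_rot: [-90.1, -0.2, 107.0]
wrist_force: [-0.1, 0.6, 1.6]
```

Contact. Open gradually and check.

```bash
python3 -m jog '[{"rotation":[0,0,0],"travel":[0,0,-0.3],"jaw":-1},{"rotation":[0,0,0],"travel":[0,0,0],"jaw":-0.3},{"rotation":[0,0,0],"travel":[0,0,0],"jaw":0},{"rotation":[0,0,0],"travel":[0,0,0],"jaw":0.5},{"rotation":[0,0,0],"travel":[0,0,0],"jaw":1},{"rotation":[0,0,0],"travel":[0,0,0],"jaw":1}]'
python3 - <<'E'
from h import *
for n in ["wrist","top"]:
    im=bot.camera(n); cv2.imwrite(f"pics/{n}6.png",im[:,:,::-1])
E
```

```text
time: 21.72
ee_pos: [0.4396, 0.1665, 0.1283]
tcp_rot: [-90.0, -0.2, 107.0]
wrist_force: [-0.2, 0.3, 0.2]
opening: 0.0858
```

View pics/wrist6.png

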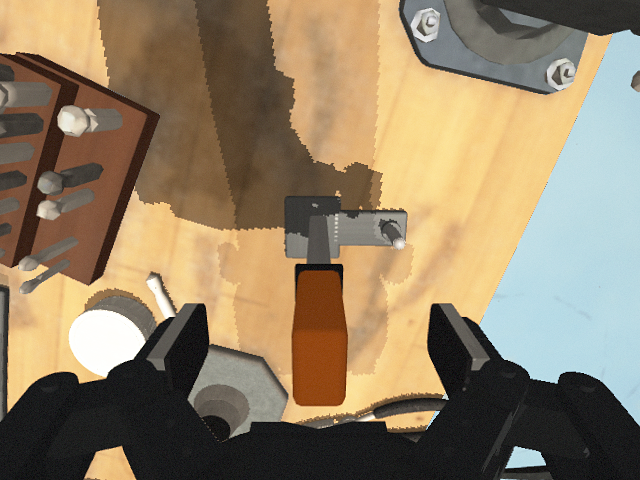

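```bash
python3 -c "
from die import *
for z in (60,1.5): print(z,P+Rp@np.array([0,0,z])*1e-3)"
python3 -m jog '[{"rotation":[0,0,0],"travel":[0,0,25],"jaw":1},{"rotation":[0,0,0],"travel":[0,0,45],"jaw":1},{"rotation":[0,0,0],"travel":[0,0,50],"jaw":1},{"rotation":[0,0,-3],"travel":[-10,-20,20],"jaw":1},{"rotation":[0,0,-3],"travel":[0,-45,0],"jaw":1},{"rotation":[0,0,-3],"travel":[0,-50,0],"jaw":1},{"rotation":[0,0,-3],"travel":[0,-50,0],"jaw":1},{"rotation":[0,0,-3],"travel":[0,-50,0],"jaw":1}]'
```

```text
60 [ 0.55900073 -0.09650944  0.17046152]
1.5 [ 0.58825002 -0.09630524  0.11979904]
time: 22.82
ee_pos: [0.4295, -0.05, 0.2685]
tcp_rot: [-90.0, -0.2, 91.9]
wrist_force: [0.2, 0.3, -0.2]
opening: 0.0853
```

```bash
python3 -m jog '[{"rotation":[0,-7.5,-1.5],"travel":[20,-20,-5],"jaw":1},{"rotation":[0,-7.5,0],"travel":[35,-20,-15],"jaw":1},{"rotation":[0,-7.5,0],"travel":[35,-6,-25],"jaw":1},{"rotation":[0,-7.3,0],"travel":[25,0,-33],"jaw":1},{"rotation":[0,0,0],"travel":[14,0,-20],"jaw":1},{"rotation":[0,0,0],"travel":[0,0,0],"jaw":1}]'
python3 - <<'E'
from h import *
im=bot.camera("wrist"); cv2.imwrite("pics/wrist7.png",im[:,:,::-1])
E
```

```text
time: 23.58
ee_pos: [0.5578, -0.0943, 0.1683]
tcp_rot: [-119.6, 0.2, 90.5]
wrist_force: [0.2, 0.2, 0.2]
opening: 0.0853
```

View pics/wrist7.png

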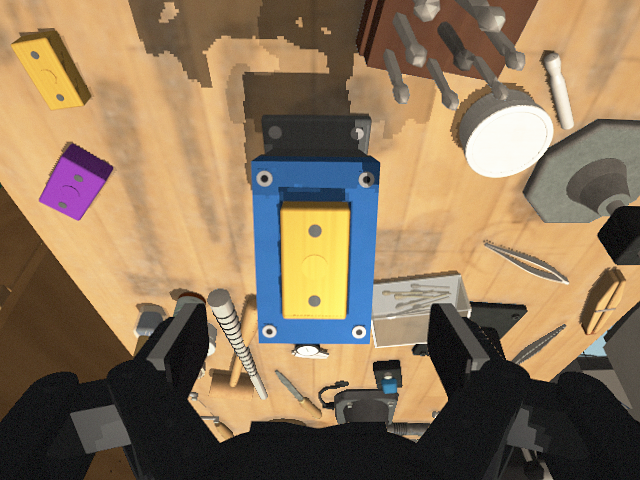

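```bash
python3 - <<'E'
from die import *
from fit import fitpose
obs=[("wrist",m,u) for m,u in [((-32,-18,0),(282,203)),((-32,18,0),(351,204)),((32,-18,0),(282,317)),((32,18,0),(348,319))]]
p,r=fitpose(None,obs,[.58,-.09,0,.13],np.pi/6,True); t=np.array([p[0],p[1],p[3]]); print("part top in pocket frame mm",(Rp.T@(t-P)*1e3).round(1),np.degrees(p[2]),r.round(1).tolist())
print([proj("wrist",P+Rp@np.array([x,y,14])*1e-3)[0].round(1).tolist() for x,y in((-32,-18),(-32,18),(32,-18),(32,18))])
o=bot.get_obs(); print("tcp in pocket",(Rp.T@(o["ee_pos"]-P)*1e3).round(1))
d=P+Rp@np.array([-0.5,0.0,1.0])*1e-3-o["ee_pos"]; print((d*1e3).round(1))
E
```

```text
part top in pocket frame mm [-3.1  0.7 17.8] -0.5231061101522357 [[-1.3, 0.1], [2.0, 0.3], [0.2, 0.2], [-0.3, -0.9]]
[[279.4, 207.8], [350.0, 208.1], [282.5, 318.9], [346.6, 319.2]]
tcp in pocket [-0.5  2.1 60.2]
[ 29.6  -1.9 -51.3]
```

```bash
python3 -m jog '[{"rotation":[0,-0.4,0],"travel":[8,-1,-14],"jaw":1},{"rotation":[0,0,0],"travel":[9,-1,-16],"jaw":1},{"rotation":[0,0,0],"travel":[7,0,-12],"jaw":1},{"rotation":[0,0,0],"travel":[4.5,0,-7.5],"jaw":1},{"rotation":[0,0,0],"travel":[0,0,0],"jaw":0.2},{"rotation":[0,0,0],"travel":[0,0,0],"jaw":0.2},{"rotation":[0,0,0],"travel":[0,0,0],"jaw":0.2}]' 60
python3 - <<'E'
from die import *
o=bot.get_obs(); print("tcp in pocket",(Rp.T@(o["ee_pos"]-P)*1e3).round(1), o["wrist_force"])
im=bot.camera("wrist"); cv2.imwrite("pics/wrist8.png",im[:,:,::-1])
E
```

```text
time: 24.5
ee_pos: [0.5873, -0.0966, 0.1215]
tcp_rot: [-120.2, 0.2, 90.5]
wrist_force: [0.2, 0.0, 0.0]
opening: 0.0514
tcp in pocket [ 0.  -0.2  3.5] [0.22494821 0.00050411 0.0012996 ]
```

View pics/wrist8.png

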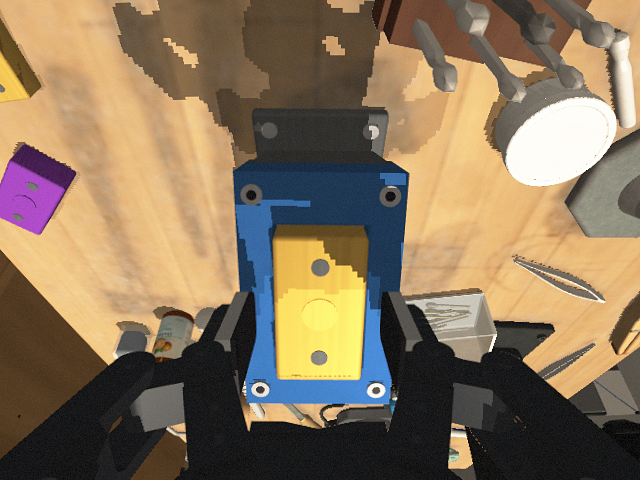

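```bash
python3 -m jog '[{"rotation":[0,0,0],"travel":[1.5,0.3,-2.6],"jaw":0.2},{"rotation":[0,0,0],"travel":[0,0,0],"jaw":-1},{"rotation":[0,0,0],"travel":[0,0,0],"jaw":-1},{"rotation":[0,0,0],"travel":[0,0,0],"jaw":-1},{"rotation":[0,0,0],"travel":[0,0,0],"jaw":-1}]' 80
python3 - <<'E'
from die import *
o=bot.get_obs(); print("tcp in pocket",(Rp.T@(o["ee_pos"]-P)*1e3).round(1), o["wrist_force"])
E
```

```text
time: 25.18
ee_pos: [0.5885, -0.0962, 0.118]
tcp_rot: [-120.2, 0.2, 90.5]
wrist_force: [-0.2, 0.1, -1.2]
opening: 0.034
tcp in pocket [-0.6  0.1 -0.2] [-0.15871252  0.11596704 -1.19861269]
```

```bash
python3 -m jog '[{"rotation":[0,0,0],"travel":[-2,0,3.5],"jaw":-1},{"rotation":[0,0,0],"travel":[-4,0,7],"jaw":-1},{"rotation":[0,0,0],"travel":[-7,0,12],"jaw":-1},{"rotation":[0,0,0],"travel":[-10,0,17],"jaw":-1},{"rotation":[0,0,0],"travel":[-12,0,25],"jaw":-1},{"rotation":[0,0,0],"travel":[-10,0,30],"jaw":-1},{"rotation":[0,0,0],"travel":[0,0,0],"jaw":-1}]'
python3 - <<'E'
from h import *
for n in ["wrist","side","top"]:
    im=bot.camera(n); cv2.imwrite(f"pics/{n}9.png",im[:,:,::-1])
E
```

```text
time: 26.05
ee_pos: [0.5442, -0.0966, 0.2168]
tcp_rot: [-120.5, 0.3, 90.5]
wrist_force: [-0.2, -0.6, -1.5]
opening: 0.0338
```

View pics/wrist9.png

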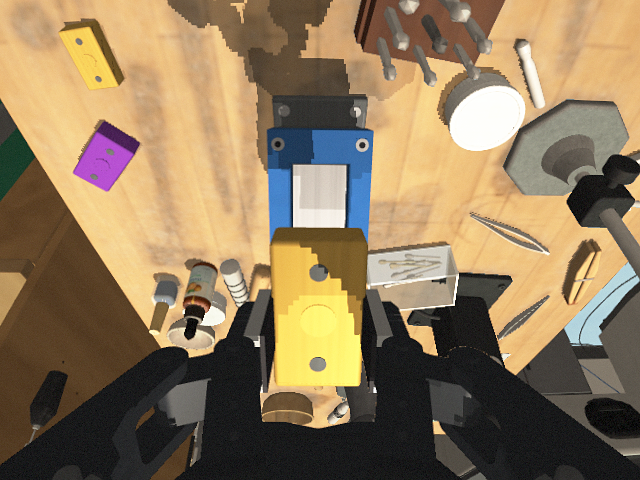

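View pics/side9.png

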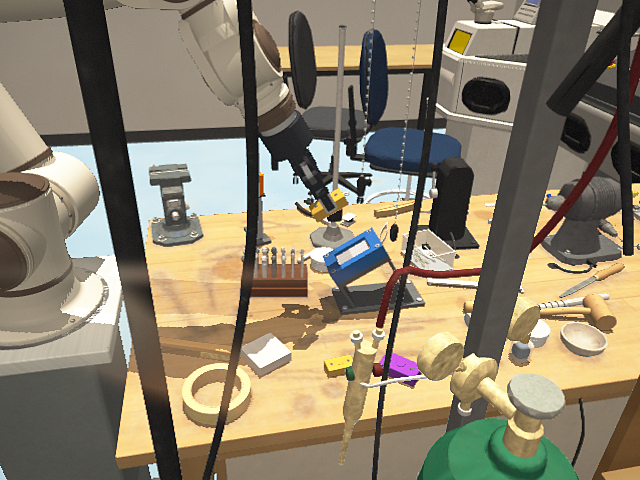

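```bash
python3 - <<'E'
import cv2,numpy as np
t=cv2.imread("pics/top0.png"); s=cv2.imread("pics/side9.png")
cv2.imwrite("pics/e1.png",np.hstack([cv2.resize(t[255:325,385:455],None,fx=5.7,fy=5.7,interpolation=cv2.INTER_CUBIC),cv2.resize(s[320:390,230:300],None,fx=5.7,fy=5.7,interpolation=cv2.INTER_CUBIC)]))
E
```

```text
(no output)
```

View pics/e1.png

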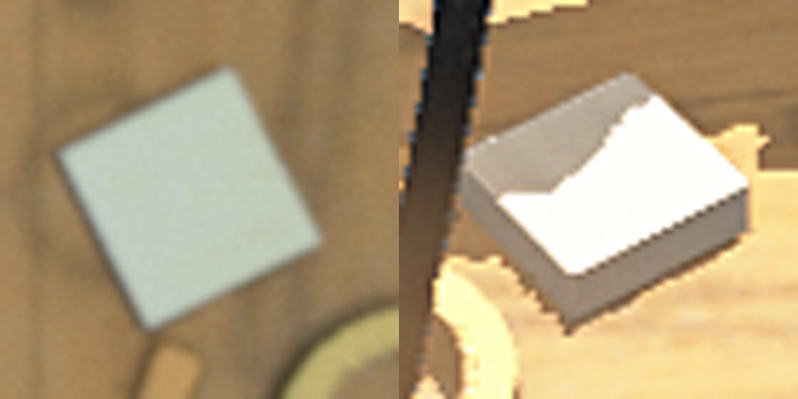

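```bash
python3 - <<'E'
from fit import *
A=lambda a:np.array(a)/5.7+[385,255]-.4
B=lambda a:np.array(a)/5.7+[230,320]-.4
h=31.5
c=[(h,h,20),(h,-h,20),(-h,-h,20),(-h,h,20)]
a=[("top",m,A(u)) for m,u in zip(c,[(60,152),(232,68),(320,240),(150,328)])]
b=[("side",m,B(u)) for m,u in zip(c,[(68,150),(232,75),(347,187),(172,275)])]
# side order: left,(far),right,(near): test assignments
for k in range(4):
    b=[("side",m,B(u)) for m,u in zip(c[k:]+c[:k],[(68,150),(232,75),(347,187),(172,275)])]
    q,r=fitpose(None,b,[.41,-.228,.47],0,False); print("side",q.round(4),np.degrees(q[2]),abs(r).max())
    if abs(r).max()<4:
        q,r=fitpose(None,a+b,[.41,-.228,.47],0,False); print("both",q.round(4),np.degrees(q[2]),r.round(1).tolist())
q,r=fitpose(None,a,[.41,-.228,.47],0,False); print(q.round(4),np.degrees(q[2]),r.round(1).tolist())
E
```

```text
side [ 0.4116 -0.2244  2.0174] 115.5910727077127 1.968198337579878
both [ 0.412  -0.2249  0.5187] 29.716736177458174 [[-0.9, 0.9], [-1.1, -1.0], [0.9, -0.8], [0.6, 0.6], [27.9, -13.9], [21.8, 18.3], [-28.8, 16.1], [-20.4, -20.0]]
side [ 0.4109 -0.2224  0.8599] 49.26925306921426 52.04911043512885
side [ 0.4116 -0.2244 -1.1241] -64.40892668992414 1.9681984535547485
both [ 0.4114 -0.2246  0.3212] 18.405399130928746 [[0.6, -3.2], [3.2, 1.1], [-0.9, 4.0], [-4.1, -0.9], [14.4, 21.8], [-29.8, 11.5], [-16.5, -19.9], [30.9, -13.3]]
side [ 0.4116 -0.2244  0.4466] 25.591073563049484 1.9681985053646542
both [ 0.4117 -0.2249  0.4616] 26.449403522038523 [[-0.5, -0.2], [0.2, -0.4], [0.5, 0.7], [-0.7, 0.4], [-2.0, 0.9], [0.3, -0.6], [1.3, -0.3], [0.1, 0.5]]
[ 0.4119 -0.2252  0.4748] 27.20635701168214 [[-0.5, -0.1], [0.1, -0.7], [0.8, 0.3], [-0.3, 0.3]]
```

```bash
python3 -m jog '[{"rotation":[0,7.5,0],"travel":[-10,-30,0],"jaw":-1},{"rotation":[0,7.5,0],"travel":[-20,-35,0],"jaw":-1},{"rotation":[0,7.5,0],"travel":[-30,-35,0],"jaw":-1},{"rotation":[0,7.5,0],"travel":[-35,-28,-10],"jaw":-1},{"rotation":[0,0,9],"travel":[-37,0,-20],"jaw":-1},{"rotation":[0,0,9],"travel":[0,0,-30],"jaw":-1},{"rotation":[0,0,8.5],"travel":[0,0,-35],"jaw":-1},{"rotation":[0,0,0],"travel":[0,0,-30],"jaw":-1}]'
python3 - <<'E'
from h import *
for n in ["wrist","side"]:
    im=bot.camera(n); cv2.imwrite(f"pics/{n}10.png",im[:,:,::-1])
s=cv2.imread("pics/side10.png"); cv2.imwrite("pics/f1.png",cv2.resize(s[260:400,200:340],None,fx=4,fy=4,interpolation=cv2.INTER_CUBIC))
E
```

```text
time: 27.2
ee_pos: [0.411, -0.2238, 0.085]
tcp_rot: [-90.1, -0.2, 117.1]
wrist_force: [-0.4, 0.5, -1.2]
opening: 0.0341
```

View pics/wrist10.png

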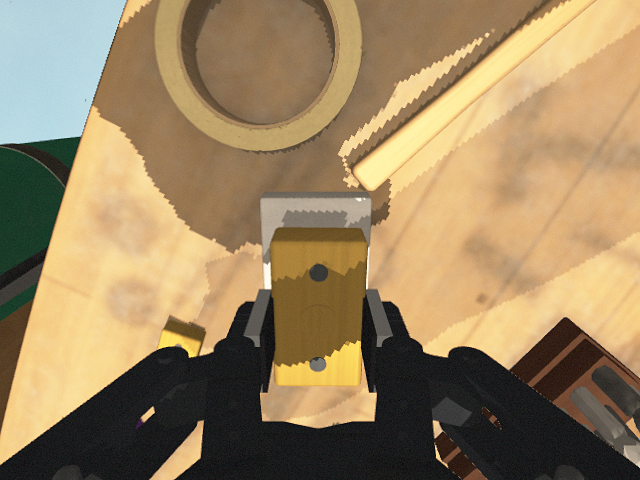

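View pics/f1.png

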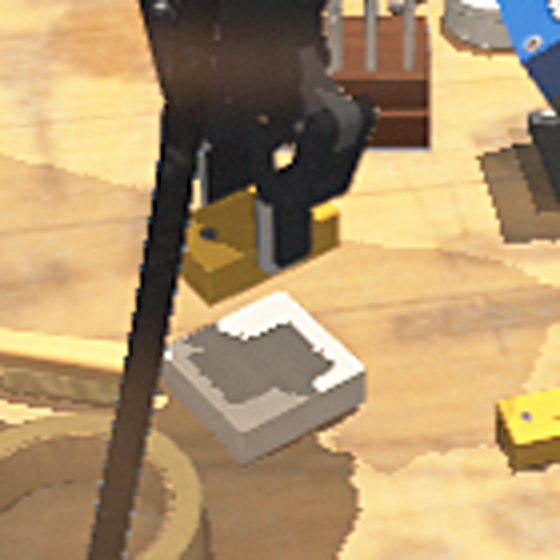

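```bash
python3 -m jog '[{"rotation":[0,0,0],"travel":[0.5,-0.8,-30],"jaw":-1},{"rotation":[0,0,0],"travel":[0,0,-18],"jaw":-1},{"rotation":[0,0,0],"travel":[0,0,-5],"jaw":-1},{"rotation":[0,0,0],"travel":[0,0,0],"jaw":-1}]'|sed -n 2,4p
python3 -m jog '[{"rotation":[0,0,0],"travel":[0,0,-2],"jaw":-1},{"rotation":[0,0,0],"travel":[0,0,-1.5],"jaw":-1},{"rotation":[0,0,0],"travel":[0,0,0],"jaw":-1}]'|sed -n 2,4p
```

```text
ee_pos: [0.4123, -0.2251, 0.0352]
tcp_rot: [-90.2, -0.1, 117.0]
wrist_force: [-0.6, -1.1, -2.0]
ee_pos: [0.4123, -0.225, 0.0314]
tcp_rot: [-90.2, -0.1, 117.0]
wrist_force: [0.5, -0.1, -1.9]
```

```bash
python3 -m jog '[{"rotation":[0,0,0],"travel":[0,0,-2],"jaw":-1},{"rotation":[0,0,0],"travel":[0,0,-1],"jaw":-1},{"rotation":[0,0,0],"travel":[0,0,0],"jaw":-1}]'|sed -n 2,4p
python3 -m jog '[{"rotation":[0,0,0],"travel":[0,0,-1],"jaw":-1},{"rotation":[0,0,0],"travel":[0,0,-0.6],"jaw":-1},{"rotation":[0,0,0],"travel":[0,0,0],"jaw":-1}]'|sed -n 2,4p
```

```text
ee_pos: [0.4121, -0.225, 0.0281]
tcp_rot: [-90.2, -0.1, 117.0]
wrist_force: [-0.0, 0.3, -1.0]
ee_pos: [0.4122, -0.225, 0.0269]
tcp_rot: [-90.2, -0.1, 117.0]
wrist_force: [-1.7, 0.7, 3.1]
```

```bash
python3 -m jog '[{"rotation":[0,0,0],"travel":[0,0,-0.4],"jaw":-1},{"rotation":[0,0,0],"travel":[0,0,0],"jaw":0},{"rotation":[0,0,0],"travel":[0,0,0],"jaw":0.5},{"rotation":[0,0,0],"travel":[0,0,0],"jaw":1},{"rotation":[0,0,0],"travel":[0,0,0],"jaw":1},{"rotation":[0,0,0],"travel":[0,0,10],"jaw":1},{"rotation":[0,0,0],"travel":[0,0,30],"jaw":1},{"rotation":[0,0,0],"travel":[0,0,40],"jaw":1}]'
python3 -m jog '[{"rotation":[0,0,0],"travel":[-10,0,50],"jaw":1},{"rotation":[0,0,0],"travel":[-20,0,40],"jaw":1},{"rotation":[0,0,0],"travel":[-30,0,20],"jaw":1},{"rotation":[0,0,0],"travel":[-30,0,0],"jaw":1},{"rotation":[0,0,0],"travel":[0,0,0],"jaw":1}]'
python3 - <<'E'
from h import *
for n in ["wrist","side","top"]:
    im=bot.camera(n); cv2.imwrite(f"pics/{n}11.png",im[:,:,::-1])
E
```

```text
time: 29.92
ee_pos: [0.4117, -0.2248, 0.1071]
tcp_rot: [-90.2, -0.1, 117.0]
wrist_force: [0.1, -0.1, 0.7]
opening: 0.0854
time: 30.55
ee_pos: [0.3212, -0.2251, 0.2176]
tcp_rot: [-90.3, 0.0, 117.0]
wrist_force: [-1.0, -1.4, 0.6]
opening: 0.0856
```

View pics/wrist11.png

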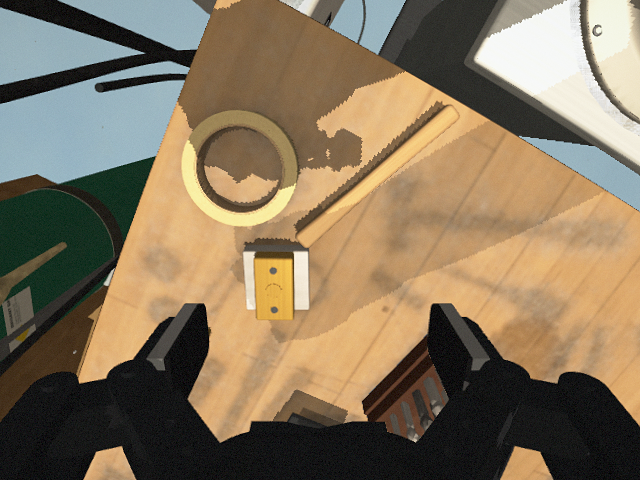

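View pics/side11.png

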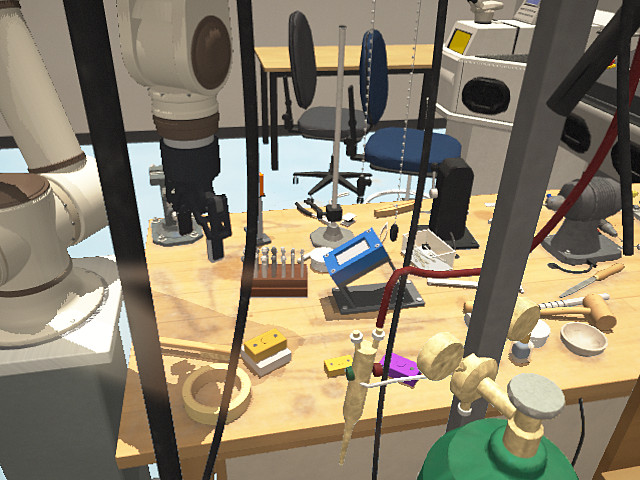

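View pics/top11.png

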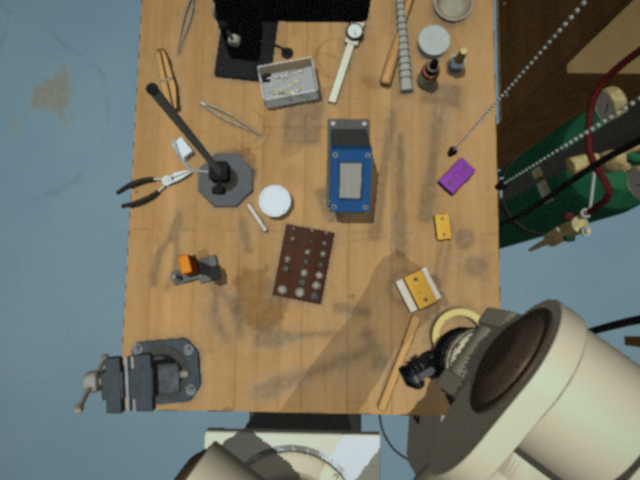

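```bash
python3 - <<'E'
import cv2,numpy as np
t=cv2.imread("pics/top11.png"); s=cv2.imread("pics/side11.png"); w=cv2.imread("pics/wrist11.png")
f=lambda a:cv2.resize(a,(390,390),interpolation=cv2.INTER_CUBIC)
cv2.imwrite("pics/g1.png",np.hstack([f(t[255:325,385:455]),f(w[235:335,225:325])]))
cv2.imwrite("pics/g2.png",np.hstack([f(s[320:390,230:300]),f(s[160:260,230:330])]))
E
```

```text
(no output)
```

View pics/g1.png

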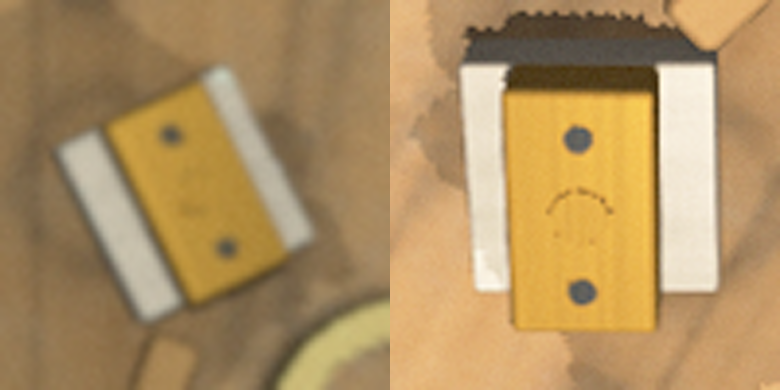

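View pics/g2.png

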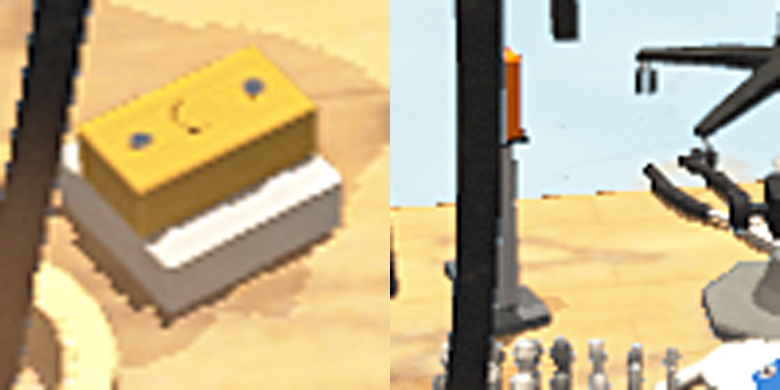

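Part flat and aligned on the block (within a few mm of its centre); the iron stands upright; the arm is clear. Handing in.

```bash
python3 -c "
from workcell import bot
print(bot.get_obs()['time'],bot.job_done())"
```

```text
the job is handed in; nothing more can be done
30.7 None
```

I did the whole job in the order asked and handed it in at 30.7 s of the 72 s allowed; the hand-in reports no verdict.

- **Feeling for the hole:** Pressing lightly under the backing plate met solid steel from about x = -4 to +13.5 mm. The pin dropped in at about x = -9 mm and met the ejector plate about 10 mm up.
- **Raising the part:** It took about 8 N to push, then the force rose sharply to 38 N at a tip height of 26–27 mm, which matches the ejector's stop at 26 mm. The wrist camera showed the part standing proud of the face.
- **Setting down:** I stood the iron upright at its original spot. Then I gripped the brass part, drew it out square to the face and set it on the steel block.

**Last checks:**
- The side, top and wrist pictures show the part flat and in line on the block, within a few mm of centre, and the iron upright. The purple and small yellow look-alikes were left alone, and the arm is clear of everything with its gripper open.
- Two measurements disagreed slightly. A fit of the raised part's top from one wrist picture gave 17.8 mm proud against the expected 14. That direction is poorly seen from that view, so I relied on the force at the stop. The camera estimates of the die's height also differed by several mm, but my final figure matched the contact heights to within about 0.5 mm.

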